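# Pack the daylight of a tablet press with spacer plates

## Task

Take up the daylight between the die and the sprung brass foot of the lever press: carry spacer plates from the blue rack one at a time and slide each in level under the foot, square on the one below and up to the two brass stop pins, until the foot sits snug, that is at the first plate that drags and pushes the foot up a little; add no more and leave the spare plates lying in the rack. Once it is snug and you have let go, push the lever fully down and leave it down. Do not disturb the tub, the amber jar or the spatula.

Things in the scene. Friction and masses are not known exactly. Their poses are not given: they have to be found in the camera images.
- press: White two-column lever press, fixed. Origin: on the bench under the press axis. Axes: x away from the robot (plates are slid in along it), y left, z up. Base plate 140 (x) x 230 (y) x 25 mm; two steel columns, 20 mm thick, at y = +-88 mm, x = 0; open in front and behind. Between them stand only the die and, above it, the foot.
- die_top (a point): Centre of the flat steel top (66 x 70 mm) of the die, on the press axis, 70 mm above the bench; axes as press. Behind it two brass stop pins, 8 mm thick and 28 mm higher than the die top, at x = 33.5, y = +-20 mm: a plate head pushed home against them has its centre at x = 1.5 mm.
- foot_face (a point): Centre of the flat underside (28 mm across) of the round brass foot. At first it hangs 8 to 23 mm above the die top, different each time: 2 or 3 plates are needed. Rim 58 mm across, bevelled: the underside rises 9 mm over the outer 15 mm, so a plate pushed against it lifts it. It is sprung: about 4 N to start it, 0.45 N more per mm. Polished, slippery.
- head: White crosshead on the columns, fixed. Origin: where the foot's underside hangs with the lever fully up; axes as press. Crosshead 46 (x) x 216 (y) mm, from 50 to 86 mm above the origin; a steel bush below it from 38 mm; on it a housing 50 x 64 mm up to 152 mm.
- foot (a joint): How far the foot is pushed up against its spring, relative to the ram, in m: 0 hanging free, 0.0185 end of travel. With the lever up, 0 is still loose; from a fraction of a mm to about 8 mm, with plates bearing on it, is snug.
- lever (a joint): Angle of the press lever in rad: 0 fully up (starts at 0 to 0.06), 0.6 fully down, at its stop. Stays where it is left; takes 2 to 4 N at the ball. Going down fully it drives ram and foot 8 mm down.
- lever_ball (a point): Centre of the black ball (34 mm) on the lever's end; push it down from above. The lever swings in a plane across the press: pivot axis along x, 125 mm above the origin of head, y = 0; ball 175 mm from the pivot towards +y, at x = 36 mm. Lever at 0: it rises 0.5 rad above level; at 0.6: 0.1 rad below level.
- rack: Blue rack, fixed, 66 (x) x 262 (y) x 30 mm, origin under its centre. Four bays 64 mm apart along y, one plate in each, parted by ribs 5 mm high, with a 6 mm rib at the far side: lift a plate clear before carrying it away.
- plate1_mid (a point): Centre, half-way up, of the 56 x 56 x 8 mm head of an aluminium spacer plate, about 85 g (all alike). Its tail, 16 mm wide, 4 mm thick, flush with the head's top, runs along the plate's -x to 109 mm from the centre: grip it across its width about 90 mm out, with the fingertips no more than 3 mm below it, as stacked tails are only 4 mm apart. At first the tail hangs free off the rack's near edge.
- plate2_mid (a point): Centre, half-way up, of the 56 x 56 x 8 mm head of an aluminium spacer plate, about 85 g (all alike). Its tail, 16 mm wide, 4 mm thick, flush with the head's top, runs along the plate's -x to 109 mm from the centre: grip it across its width about 90 mm out, with the fingertips no more than 3 mm below it, as stacked tails are only 4 mm apart. At first the tail hangs free off the rack's near edge.
- plate3_mid (a point): Centre, half-way up, of the 56 x 56 x 8 mm head of an aluminium spacer plate, about 85 g (all alike). Its tail, 16 mm wide, 4 mm thick, flush with the head's top, runs along the plate's -x to 109 mm from the centre: grip it across its width about 90 mm out, with the fingertips no more than 3 mm below it, as stacked tails are only 4 mm apart. At first the tail hangs free off the rack's near edge.
- plate4_mid (a point): Centre, half-way up, of the 56 x 56 x 8 mm head of an aluminium spacer plate, about 85 g (all alike). Its tail, 16 mm wide, 4 mm thick, flush with the head's top, runs along the plate's -x to 109 mm from the centre: grip it across its width about 90 mm out, with the fingertips no more than 3 mm below it, as stacked tails are only 4 mm apart. At first the tail hangs free off the rack's near edge.
- tub_mid (a point): Middle of a white lidded tub, 110 mm across, 105 mm high: leave alone.
- amber_jar_mid (a point): Middle of an amber jar with a black cap, 52 mm across, 70 mm high: leave alone.
- spatula: A steel spatula, 200 mm long, lying on the bench: leave alone.
Not all that is in view belongs to the job. Leave any black or brown look-alike of the part that bears plate3_mid alone.

How it is judged:
On the way, in this order (a step that is already met when the one before it is completed fails the run):
1. with the lever still up, the foot bears snug on a square, flat stack of plates that the hand has let go of (value of joint foot between 0.0002 and 0.009 m and value of joint lever below 0.15 rad and ((x of plate1_mid in the frame of die_top between -0.011 and 0.011 m and y of plate1_mid in the frame of die_top between -0.01 and 0.01 m and angle between the x axis of plate1_mid and the x axis of die_top, either way round below 0.15 rad and angle between plate1_mid's own z axis and vertical below 0.06 rad) or (x of plate2_mid in the frame of die_top between -0.011 and 0.011 m and y of plate2_mid in the frame of die_top between -0.01 and 0.01 m and angle between the x axis of plate2_mid and the x axis of die_top, either way round below 0.15 rad and angle between plate2_mid's own z axis and vertical below 0.06 rad) or (x of plate3_mid in the frame of die_top between -0.011 and 0.011 m and y of plate3_mid in the frame of die_top between -0.01 and 0.01 m and angle between the x axis of plate3_mid and the x axis of die_top, either way round below 0.15 rad and angle between plate3_mid's own z axis and vertical below 0.06 rad) or (x of plate4_mid in the frame of die_top between -0.011 and 0.011 m and y of plate4_mid in the frame of die_top between -0.01 and 0.01 m and angle between the x axis of plate4_mid and the x axis of die_top, either way round below 0.15 rad and angle between plate4_mid's own z axis and vertical below 0.06 rad)) and ((x of plate1_mid in the frame of die_top between -0.011 and 0.011 m and y of plate1_mid in the frame of die_top between -0.01 and 0.01 m and angle between the x axis of plate1_mid and the x axis of die_top, either way round below 0.15 rad and angle between plate1_mid's own z axis and vertical below 0.06 rad) or (distance of plate1_mid from where it was at the start of the episode below 0.025 m and angle between plate1_mid's own z axis and vertical below 0.06 rad)) and ((x of plate2_mid in the frame of die_top between -0.011 and 0.011 m and y of plate2_mid in the frame of die_top between -0.01 and 0.01 m and angle between the x axis of plate2_mid and the x axis of die_top, either way round below 0.15 rad and angle between plate2_mid's own z axis and vertical below 0.06 rad) or (distance of plate2_mid from where it was at the start of the episode below 0.025 m and angle between plate2_mid's own z axis and vertical below 0.06 rad)) and ((x of plate3_mid in the frame of die_top between -0.011 and 0.011 m and y of plate3_mid in the frame of die_top between -0.01 and 0.01 m and angle between the x axis of plate3_mid and the x axis of die_top, either way round below 0.15 rad and angle between plate3_mid's own z axis and vertical below 0.06 rad) or (distance of plate3_mid from where it was at the start of the episode below 0.025 m and angle between plate3_mid's own z axis and vertical below 0.06 rad)) and ((x of plate4_mid in the frame of die_top between -0.011 and 0.011 m and y of plate4_mid in the frame of die_top between -0.01 and 0.01 m and angle between the x axis of plate4_mid and the x axis of die_top, either way round below 0.15 rad and angle between plate4_mid's own z axis and vertical below 0.06 rad) or (distance of plate4_mid from where it was at the start of the episode below 0.025 m and angle between plate4_mid's own z axis and vertical below 0.06 rad)) and contact force between the fingers and anything else below 0.05 N), for 0.3 s.
2. the lever is fully down (value of joint lever above 0.57 rad), for 0.2 s.
At the end, for the whole second after the job is handed in: Lever down (0.57 rad or more), foot pressed up 7.2 to 17.2 mm by the stack (8 mm of it by the lever); every plate lies flat, either on the die (head centre within 11 mm in x, 10 mm in y, turned under 0.15 rad) or within 25 mm of its place in the rack (value of joint lever above 0.57 rad and value of joint foot between 0.0072 and 0.0172 m and ((x of plate1_mid in the frame of die_top between -0.011 and 0.011 m and y of plate1_mid in the frame of die_top between -0.01 and 0.01 m and angle between the x axis of plate1_mid and the x axis of die_top, either way round below 0.15 rad and angle between plate1_mid's own z axis and vertical below 0.06 rad) or (distance of plate1_mid from where it was at the start of the episode below 0.025 m and angle between plate1_mid's own z axis and vertical below 0.06 rad)) and ((x of plate2_mid in the frame of die_top between -0.011 and 0.011 m and y of plate2_mid in the frame of die_top between -0.01 and 0.01 m and angle between the x axis of plate2_mid and the x axis of die_top, either way round below 0.15 rad and angle between plate2_mid's own z axis and vertical below 0.06 rad) or (distance of plate2_mid from where it was at the start of the episode below 0.025 m and angle between plate2_mid's own z axis and vertical below 0.06 rad)) and ((x of plate3_mid in the frame of die_top between -0.011 and 0.011 m and y of plate3_mid in the frame of die_top between -0.01 and 0.01 m and angle between the x axis of plate3_mid and the x axis of die_top, either way round below 0.15 rad and angle between plate3_mid's own z axis and vertical below 0.06 rad) or (distance of plate3_mid from where it was at the start of the episode below 0.025 m and angle between plate3_mid's own z axis and vertical below 0.06 rad)) and ((x of plate4_mid in the frame of die_top between -0.011 and 0.011 m and y of plate4_mid in the frame of die_top between -0.01 and 0.01 m and angle between the x axis of plate4_mid and the x axis of die_top, either way round below 0.15 rad and angle between plate4_mid's own z axis and vertical below 0.06 rad) or (distance of plate4_mid from where it was at the start of the episode below 0.025 m and angle between plate4_mid's own z axis and vertical below 0.06 rad))); the robot touches nothing.
It fails at once if two plates carried at once ((height (world z) of each of plate1_mid, plate2_mid above 0.055 m and horizontal distance between each of plate1_mid, plate2_mid and die_top above 0.07 m) or (height (world z) of each of plate1_mid, plate3_mid above 0.055 m and horizontal distance between each of plate1_mid, plate3_mid and die_top above 0.07 m) or (height (world z) of each of plate1_mid, plate4_mid above 0.055 m and horizontal distance between each of plate1_mid, plate4_mid and die_top above 0.07 m) or (height (world z) of each of plate2_mid, plate3_mid above 0.055 m and horizontal distance between each of plate2_mid, plate3_mid and die_top above 0.07 m) or (height (world z) of each of plate2_mid, plate4_mid above 0.055 m and horizontal distance between each of plate2_mid, plate4_mid and die_top above 0.07 m) or (height (world z) of each of plate3_mid, plate4_mid above 0.055 m and horizontal distance between each of plate3_mid, plate4_mid and die_top above 0.07 m)).
It fails at once if the tub moved or knocked over (distance of tub_mid from where it was at the start of the episode above 0.03 m or angle between tub_mid's own z axis and vertical above 0.5 rad).
It fails at once if the amber jar moved or knocked over (distance of amber_jar_mid from where it was at the start of the episode above 0.03 m or angle between amber_jar_mid's own z axis and vertical above 0.5 rad).
It fails at once if the spatula moved (distance of spatula from where it was at the start of the episode above 0.03 m).
It also fails if it takes over 72 s, if anything falls off the work surface, if the arm or the gripper's body presses on something with over 40 N, if the wrist force passes 120 N, or if a joint passes its speed limit or range.

## Robot

A 6-joint arm with a two-finger parallel gripper is mounted at the origin on the work surface. World frame = base frame: x ahead of the robot, y to its left, z up, the work surface at z = 0. Lengths are in m, angles in rad, forces in N, time in s.
With the tool pointing down it reaches from about 0.35 to 0.975 m from the base axis. Payload 4.9 kg.
Tool frame: the origin (TCP) lies midway between the tips of the shut fingers; the grasp point (between the pads) lies 19 mm behind it; x points along the fingers, y is the direction in which the jaws open and shut, and the axes are right-handed (so a half turn about x gives the same grasp; the last joint's range is limited). The gripper opens to 85 mm and grips with 20 to 120 N. Pads are 22 mm wide; open, the fingers measure 114 mm over their backs; the gripper's body (76 mm by 85 mm) begins 54 mm behind the grasp point. The pads swing forward as they close: fully open they stand 13 mm farther back than shut.
Start: joints at [1.174, 0.053, 1.613, -0, 1.476, -0.119], TCP at [0.171, 0.601, 0.231] pointing down, gripper open.
Joint ranges: [-3.01, 3.01], [-1.01, 2.22], [0.06, 2.58], [-1.02, 4.17], [0.09, 2.62], [-3.14, 3.14]. Speed limits (rad/s): [2.57, 2.57, 3.14, 3.14, 3.14, 3.14].

## Interface

Orientations are given as a rotation vector (axis times angle).
In Python, from station import ctrl gives the robot as it stands.
- The arm moves only by the shell command python3 -m handwheel 'ROWS' [FORCE]. ROWS is JSON, a list of rows, each a list of 3 entries, a list of its own where there are three numbers: the finger opening in m, from 0 to 0.0854, then the shift along the tool's x, y, z in m, then the turn, a rotation vector about the tool's x, y, z in degrees. In form: [[claw, [dx, dy, dz], [ax, ay, az]], ...]. A call has 1 to 10 rows; each row shifts and turns the commanded pose from where the row before left it, along the tool's axes as they then stand; what a row does not reach is not made up. A row lasts 1/12 s, in which the tool goes at most 41.7 mm and 7.16 degrees, less where a joint would pass 70% of its speed; a pose out of reach is approached as far as the arm can. A call with a gripper value outside its range is refused whole. The fingers move at their own pace and stop on an object; FORCE is the grip in N (left out, the last holds). Time passes only in rows, so rows that do not move let the fingers close. It gives the time, the measured TCP pose, the force and the opening at its end, in the units of the state.
- ctrl.get_obs(): the state, without advancing time (a new reading comes with each control period).
- ctrl.get_image(name): name is "scene" or "top" or "wrist"; returns the picture (420x560x3 uint8, red, green, blue); there is no depth.
- ctrl.camera_params(name): a dict with "vertical_fov" (degrees; the focal length in pixels is half the picture's height over the tangent of half this angle, whatever the lens; pixels are square), "cx", "cy" (the principal point, pixels), "rvec" (rotation vector, rad) and "tvec" (3), from world to camera coordinates, as OpenCV has them; the wrist camera has in their place "T_tool_cam" (4x4, takes a point from camera to tool coordinates, whose origin is the TCP and whose axes are the tool frame's). Camera axes: x right, y down, z forward; pixel columns grow to the right and rows downward; lengths in m; the calibration is good to about 2 mm. A picture is of the moment at which its call begins: read the wrist's pose just before it. camera_params takes no time and is no camera call.
- ctrl.finish_job(): hands the job in, once; it reports no verdict.
Trained networks look in the newest picture that a camera, given by its name, has taken for a name from the list of things; names that differ only in an ending like _2 or _b are one class to them, and where a whole thing is asked for, a point or a joint stands for the part that bears it (a point fixed in the world has none). Each returns a list of dicts, best first, with "score" (0 to 1); they miss things now and then, are a little off and sometimes report something else, mostly with a low value. They report only what shows in the picture. A call takes as long as a camera call. They do not tell look-alikes from the thing itself.
- ctrl.look_for(thing, camera): "box" ([centre column, centre row, width, height] in pixels, round what is visible of it).
- ctrl.silhouettes(thing, camera): "mask" (420x560 bool, what is visible of it) and "box" ([centre column, centre row, width, height] in pixels, round what is visible of it).
- ctrl.tip_of(thing, camera): "centre" ([row, column] in pixels: a listed point, or the origin of a listed thing).
The state is a dict: "t": time; "q": joint angles; "dq": joint speeds; "effort": joint torques, N m; "tool_pos": TCP position; "tool_rot": TCP orientation; "contact_force": force on the tool from outside, world axes, zero at the start; "wrist_torque": the same for the moment, N m; "opening": finger opening in m.
Only numpy, scipy, OpenCV 4.12 (cv2) and the standard library are available. Lean on these libraries where they do the work, as an engineer would, in place of code of your own. Each camera call takes 0.05 s, during which the arm holds its last target.

## Working session

There is one attempt and no reset: what is moved stays moved. The work goes in short steps, Python scripts to look and compute and a shell command to move; the robot and the scene stay as the last step left them, time stands still between calls to the robot, and variables do not carry over. Pictures are saved under pics/ and viewed, and the job is handed in when it is done.

```bash
ls; mkdir -p pics; python3 - <<'E'
from station import ctrl
import cv2, numpy as np
o=ctrl.get_obs(); print({k:np.round(v,4).tolist() for k,v in o.items()})
for n in ["scene","top","wrist"]:
    im=ctrl.get_image(n); cv2.imwrite(f"pics/{n}0.png",im[:,:,::-1])
    p=ctrl.camera_params(n); print(n,{k:np.round(v,4).tolist() for k,v in p.items()})
E
```

```text
pics
{'t': 0.0, 'q': [1.174, 0.0534, 1.6143, 0.0, 1.476, -0.119], 'dq': [0.0007, -0.0002, 0.0001, -0.0008, -0.0009, -0.001], 'effort': [-0.0029, -39.3684, -37.0173, -0.0003, 0.0072, 0.0], 'tool_pos': [0.1712, 0.6005, 0.23], 'tool_rot': [0.2165, 1.5603, -0.2197], 'contact_force': [-0.0447, 0.188, 0.5523], 'wrist_torque': [-0.0302, -0.0116, 0.0365], 'opening': 0.0857}
scene {'vertical_fov': 43.1302, 'cx': 284.7368, 'cy': 201.3384, 'rvec': [1.6331, 2.1277, -0.6609], 'tvec': [0.2195, -0.2828, 2.0552]}
top {'vertical_fov': 54.8946, 'cx': 275.9076, 'cy': 202.841, 'rvec': [2.1344, -2.0984, 0.2015], 'tvec': [-0.1047, 0.5387, 1.2497]}
wrist {'vertical_fov': 69.6232, 'cx': 275.0383, 'cy': 214.2475, 'T_tool_cam': [[0.0004, -0.2626, 0.9649, -0.1445], [1.0, -0.0006, -0.0006, -0.0008], [0.0008, 0.9649, 0.2626, -0.0668], [0.0, 0.0, 0.0, 1.0]]}
```

View pics/scene0.png

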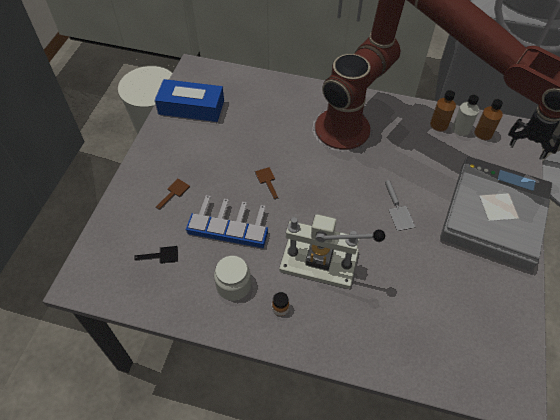

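View pics/top0.png

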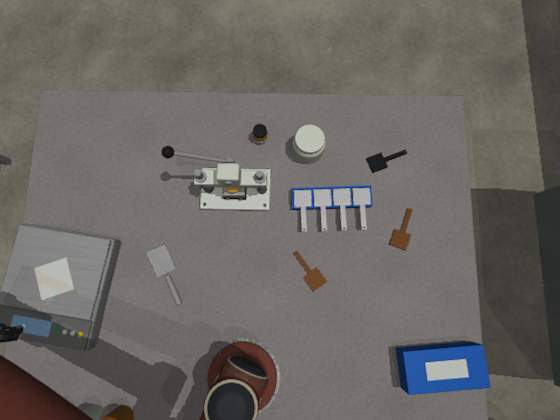

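View pics/wrist0.png

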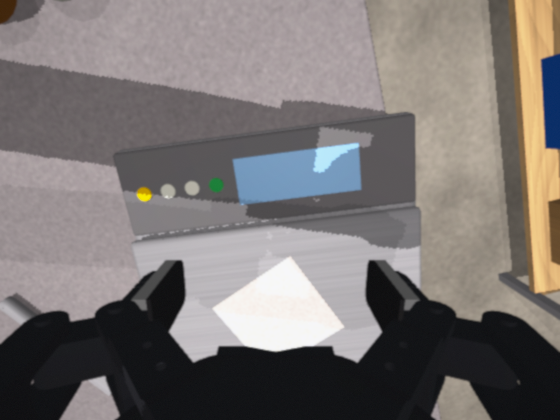

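```bash
cat > h.py <<'E'
from station import ctrl
import cv2, numpy as np
from scipy.spatial.transform import Rotation as R
def K(p):
    f=210/np.tan(np.radians(p["vertical_fov"])/2); return np.array([[f,0,p["cx"]],[0,f,p["cy"]],[0,0,1.]])
def pose(n,obs=None):
    p=ctrl.camera_params(n)
    if n!="wrist":
        Rm=R.from_rotvec(p["rvec"]).as_matrix(); return K(p),Rm,np.array(p["tvec"])
    T=np.eye(4);o=obs or ctrl.get_obs();T[:3,:3]=R.from_rotvec(o["tool_rot"]).as_matrix();T[:3,3]=o["tool_pos"]
    W=np.linalg.inv(T@np.array(p["T_tool_cam"])); return K(p),W[:3,:3],W[:3,3]
def ray(n,col,row,obs=None):
    k,Rm,t=pose(n,obs); d=Rm.T@np.linalg.inv(k)@np.array([col,row,1.]); return -Rm.T@t,d/np.linalg.norm(d)
def atz(n,col,row,z,obs=None):
    c,d=ray(n,col,row,obs); return c+d*(z-c[2])/d[2]
def proj(n,P,obs=None):
    k,Rm,t=pose(n,obs); q=(k@(Rm@np.atleast_2d(P).T+t[:,None])).T; return q[:,:2]/q[:,2:]
def tri(rs):
    A=np.zeros((3,3));b=np.zeros(3)
    for c,d in rs:
        M=np.eye(3)-np.outer(d,d);A+=M;b+=M@c
    return np.linalg.solve(A,b)
def snap(n,name,crop=None,s=1):
    o=ctrl.get_obs(); im=ctrl.get_image(n)[:,:,::-1]
    if crop: a,b,c,d=crop; im=im[b:d,a:c]
    if s!=1: im=cv2.resize(im,None,fx=s,fy=s,interpolation=cv2.INTER_CUBIC)
    cv2.imwrite(f"pics/{name}.png",im); return o
E
python3 - <<'E'
from h import *
Z={"press":0,"die_top":.07,"rack":0,"plate1_mid":.034,"tub_mid":.052,"amber_jar_mid":.035,"spatula":0,"lever_ball":None,"foot_face":None,"head":None}
for n in Z:
    rs=[]
    for c in ["top","scene"]:
        for r in ctrl.tip_of(n,c)[:5]:
            y,x=r["centre"]; print(n,c,round(r["score"],2),round(x,1),round(y,1), np.round(atz(c,x,y,Z[n]),4) if Z[n] is not None else "")
            if not any(q[0]==c for q in rs): rs.append((c,ray(c,x,y)))
    if len(rs)==2: print("   tri",np.round(tri([q[1] for q in rs]),4))
snap("top","rackcrop",(280,170,390,245),6)
snap("top","presscrop",(150,130,290,230),5)
snap("scene","pressS",(260,200,400,300),5)
snap("scene","rackS",(170,180,290,260),6)
print(ctrl.get_obs()["t"])
E
```

```text
press top 0.7 239.2 191.2 [0.5887 0.0294 0.    ]
press top 0.52 344.3 195.4 [ 0.5801 -0.3247  0.    ]
press scene 0.86 314.2 262.6 [0.6005 0.0296 0.    ]
   tri [ 0.5923  0.0298 -0.0146]
die_top top 0.77 236.2 184.9 [0.5934 0.0327 0.07  ]
die_top top 0.67 165.2 274.9 [0.3057 0.2405 0.07  ]
rack top 0.86 328.5 200.1 [ 0.5631 -0.2714  0.    ]
rack scene 0.83 228.8 232.6 [ 0.5646 -0.2718  0.    ]
rack scene 0.48 319.0 246.5 [0.5379 0.0315 0.    ]
   tri [ 0.5635 -0.272  -0.0019]
plate1_mid top 0.58 361.7 197.1 [ 0.5679 -0.3759  0.034 ]
plate1_mid scene 0.7 198.4 222.0 [ 0.5711 -0.3727  0.034 ]
   tri [ 0.5686 -0.3755  0.0296]
tub_mid top 0.84 308.2 148.5 [ 0.7256 -0.1991  0.052 ]
tub_mid scene 0.62 315.6 244.9 [0.5654 0.0231 0.052 ]
tub_mid scene 0.61 231.0 275.5 [ 0.739  -0.2033  0.052 ]
tub_mid scene 0.25 393.9 203.8 [0.3403 0.2422 0.052 ]
   tri [ 0.6631 -0.0752  0.2267]
amber_jar_mid top 0.55 259.4 134.9 [ 0.7768 -0.0355  0.035 ]
amber_jar_mid scene 0.73 280.9 302.6 [ 0.7783 -0.0343  0.035 ]
   tri [ 0.7775 -0.035   0.033 ]
spatula top 0.64 168.5 276.9 [0.3005 0.2485 0.    ]
spatula scene 0.87 393.7 203.2 [0.2994 0.2452 0.    ]
   tri [0.3008 0.2464 0.0027]
lever_ball top 0.8 163.8 153.0 
lever_ball scene 0.85 378.3 235.3 
   tri [0.6272 0.2027 0.2863]
foot_face top 0.42 235.8 182.3 
foot_face scene 0.67 321.0 250.9 
foot_face scene 0.22 379.5 234.2 
   tri [0.5988 0.0397 0.078 ]
head top 0.69 231.3 184.0 
head scene 0.79 317.0 246.6 
head scene 0.51 281.3 300.1 
   tri [0.5922 0.0386 0.0926]
1.35
```

View pics/rackcrop.png

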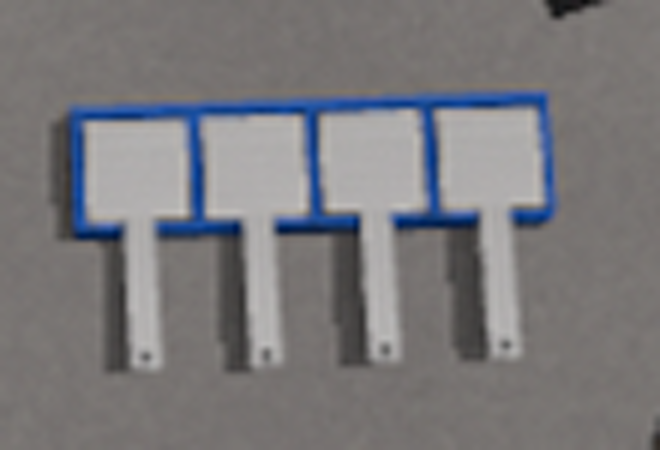

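View pics/presscrop.png

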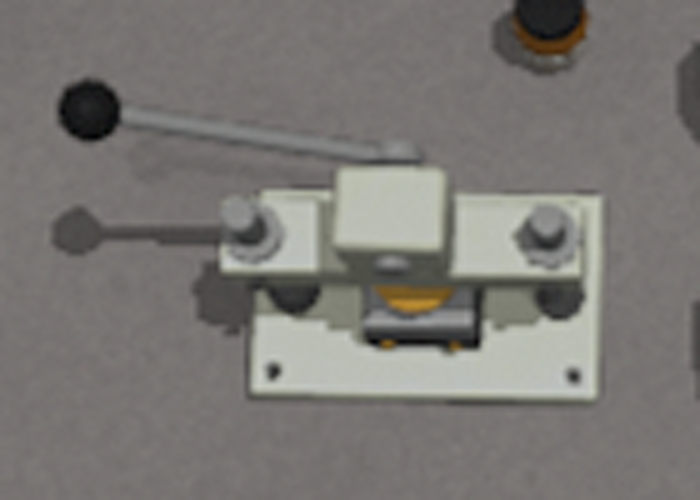

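View pics/pressS.png

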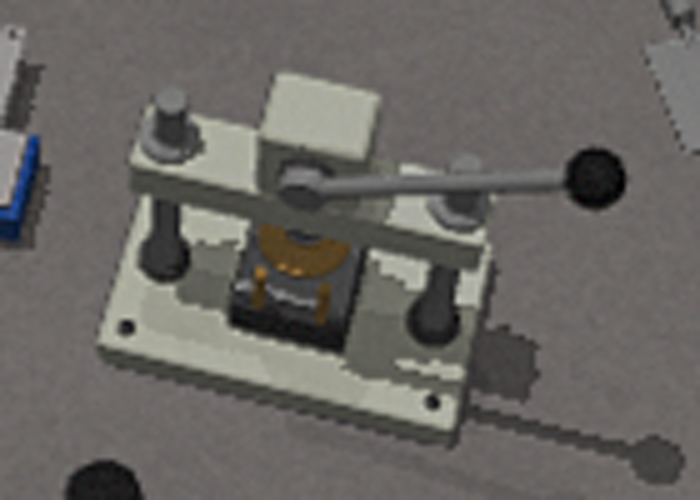

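```bash
cat >> h.py <<'E'
G=np.array([[0,0,1.],[0,1,0],[-1,0,0]])  # tool down, yaw 0
def plan(p,yaw=0.,Rt=None):
    o=ctrl.get_obs();Rm=R.from_rotvec(o["tool_rot"]).as_matrix()
    Rt=(R.from_euler("z",yaw).as_matrix()@G) if Rt is None else Rt
    print("tool shift",np.round(Rm.T@(np.array(p)-o["tool_pos"])*1e3,1),"turn deg",np.round(np.degrees(R.from_matrix(Rm.T@Rt).as_rotvec()),2))
def st():
    o=ctrl.get_obs();Rm=R.from_rotvec(o["tool_rot"]).as_matrix()
    print("t",round(o["t"],2),"p",np.round(o["tool_pos"],4),"err deg",np.round(np.degrees(R.from_matrix(G.T@Rm).as_rotvec()),2),"F",np.round(o["contact_force"],2),"M",np.round(o["wrist_torque"],2),"op",round(o["opening"],4))
E
python3 - <<'E'
from h import *
st(); plan([.40,.30,.30]); print(R.from_rotvec(ctrl.get_obs()["tool_rot"]).as_matrix().round(3))
E
```

```text
t 1.35 p [0.1714 0.601  0.2313] err deg [15.92 -0.    0.  ] F [-0.12  0.79  0.22] M [0.02 0.02 0.  ] op 0.0854
tool shift [ -68.7 -226.8  302.4] turn deg [-15.92   0.    -0.  ]
[[ 0.     0.274  0.962]
 [ 0.     0.962 -0.274]
 [-1.     0.    -0.   ]]
```

```bash
python3 -m handwheel '[[0.03,[0,0,0],[-5.3,0,0]],[0.03,[0,0,0],[-5.3,0,0]],[0.03,[0,0,0],[-5.32,0,0]],[0.03,[-10,0,0],[0,0,0]]]' 2>&1 | tail -5; python3 -c "
from h import *;st()"
```

```text
t: 1.68
tool_pos: [0.1695, 0.5964, 0.262]
tool_rot: [-0.016, 1.578, -0.011]
contact_force: [-0.7, 0.4, -2.1]
opening: 0.039
t 1.68 p [0.1695 0.5964 0.262 ] err deg [-0.17  0.43 -1.01] F [-0.71  0.39 -2.07] M [-0.09  0.01 -0.02] op 0.039
```

```bash
python3 -m handwheel '[[0.03,[-0.005,-0.03,0.02],[0,0,0]],[0.03,[-0.005,-0.03,0.02],[0,0,0]],[0.03,[-0.005,-0.03,0.02],[0,0,0]],[0.03,[-0.005,-0.03,0.02],[0,0,0]],[0.03,[-0.005,-0.03,0.02],[0,0,0]],[0.03,[-0.005,-0.03,0.02],[0,0,0]],[0.03,[0,-0.03,0.02],[0,0,0]],[0.03,[0,-0.03,0.02],[0,0,0]],[0.03,[0,-0.03,0.02],[0,0,0]],[0.03,[0,-0.03,0.02],[0,0,0]]]' 2>&1 | tail -5; python3 -c "
from h import *;st();plan([.38,.03,.3])"
```

```text
t: 2.52
tool_pos: [0.372, 0.2995, 0.3033]
tool_rot: [0.0, 1.57, 0.001]
contact_force: [-0.1, 0.0, 0.0]
opening: 0.0302
t 2.52 p [0.372  0.2995 0.3033] err deg [-0.02 -0.05  0.03] F [-0.14  0.03  0.02] M [ 0.07 -0.05 -0.04] op 0.0302
tool shift [   3.2 -269.5    7.9] turn deg [ 0.02  0.05 -0.03]
```

```bash
python3 -m handwheel '[[0.03,[0,-0.04,0],[0,0,0]],[0.03,[0,-0.04,0],[0,0,0]],[0.03,[0,-0.04,0],[0,0,0]],[0.03,[0,-0.04,0],[0,0,0]],[0.03,[0,-0.04,0],[0,0,0]],[0.03,[0,-0.04,0],[0,0,0]],[0.03,[0,-0.03,0],[0,0,0]],[0.03,[0,0,0],[0,0,0]]]' 2>&1 | tail -5; python3 -c "
from h import *;st();snap('wrist','w1')
o=ctrl.get_obs()
for n in ['press','die_top','foot_face','head']:
  for r in ctrl.tip_of(n,'wrist')[:3]: print(n,r, atz('wrist',r['centre'][1],r['centre'][0],0 if n=='press' else .07,o))
"
```

```text
t: 3.18
tool_pos: [0.3713, 0.0268, 0.3032]
tool_rot: [0.005, 1.57, -0.008]
contact_force: [-0.2, 0.9, 0.4]
opening: 0.03
t 3.18 p [0.3713 0.0268 0.3032] err deg [ 0.46 -0.06 -0.12] F [-0.24  0.89  0.39] M [ 0.03  0.03 -0.03] op 0.03
press {'centre': [312.7, 287.2], 'score': 0.7} [0.5986239  0.04697122 0.        ]
press {'centre': [300.9, 89.6], 'score': 0.63} [ 0.57422814 -0.28268125  0.        ]
die_top {'centre': [299.8, 89.0], 'score': 0.66} [ 0.53026671 -0.23451325  0.07      ]
die_top {'centre': [339.0, 284.4], 'score': 0.61} [0.59627525 0.04022139 0.07      ]
foot_face {'centre': [343.8, 286.2], 'score': 0.86} [0.60451995 0.04287615 0.07      ]
head {'centre': [343.7, 289.7], 'score': 0.98} [0.60437649 0.04801256 0.07      ]
```

View pics/w1.png

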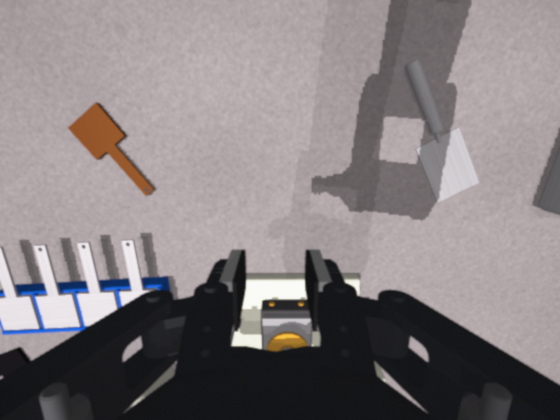

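```bash
python3 -m handwheel '[[0.085,[0,0.004,0.03],[0,-7,0]],[0.085,[0,0.004,0.03],[0,-7,0]],[0.085,[0,0,0],[0,-7,0]],[0.085,[0,0,0],[0,-7,0]],[0.085,[0,0,0],[0,-7,0]],[0.085,[0,0,0],[0,-7,0]],[0.085,[0,0,0],[0,-7,0]],[0.085,[0,0,0],[0,-5,0]],[0.085,[0,0,0],[0,0,0]]]' 2>&1 | tail -5; python3 -c "
from h import *;st();snap('wrist','w2')
plan([.42,.035,.17],Rt=np.eye(3) if 0 else None)"
```

```text
t: 4.18
tool_pos: [0.4827, 0.0506, 0.3041]
tool_rot: [-0.003, 0.661, -0.002]
contact_force: [0.5, -0.2, -1.2]
opening: 0.0851
t 4.18 p [0.4827 0.0506 0.3041] err deg [ -0.06 -52.13  -0.2 ] F [ 0.55 -0.21 -1.19] M [-0.05  0.33  0.01] op 0.0851
tool shift [  34.2  -14.7 -145.8] turn deg [4.000e-02 5.211e+01 2.400e-01]
```

View pics/w2.png

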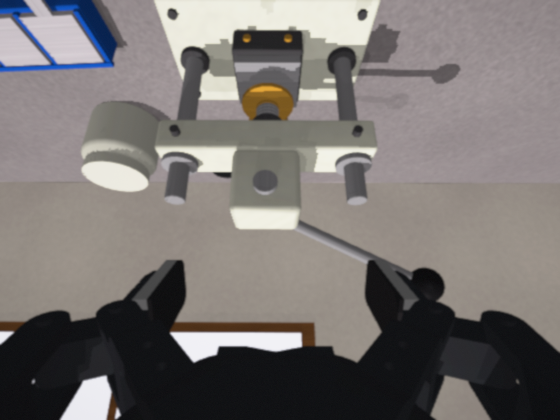

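```bash
python3 -m handwheel '[[0.085,[0.0055,-0.0035,-0.0275],[0,0,0]],[0.085,[0.0055,-0.0035,-0.0275],[0,0,0]],[0.085,[0.0055,-0.0035,-0.0275],[0,0,0]],[0.085,[0.0055,-0.0035,-0.0275],[0,0,0]],[0.085,[0,0,0],[0,0,0]],[0.085,[0,0,0],[0,0,0]]]' 2>&1 | tail -5; python3 -c "
from h import *;st();snap('wrist','w3')
o=ctrl.get_obs()
for n in ['press','die_top','foot_face','head']:
  for r in ctrl.tip_of(n,'wrist')[:3]: print(n,r)
import json;json.dump({k:np.array(v).tolist() for k,v in o.items()},open('o3.json','w'))
"
```

```text
t: 4.73
tool_pos: [0.4755, 0.0421, 0.2054]
tool_rot: [-0.005, 0.675, -0.011]
contact_force: [0.5, 0.2, 0.9]
opening: 0.0849
t 4.73 p [0.4755 0.0421 0.2054] err deg [  0.27 -51.33  -0.65] F [0.53 0.19 0.94] M [-0.01  0.32 -0.03] op 0.0849
press {'centre': [113.6, 276.4], 'score': 0.97}
die_top {'centre': [166.6, 273.2], 'score': 0.74}
foot_face {'centre': [176.7, 276.8], 'score': 0.83}
head {'centre': [178.6, 278.2], 'score': 0.57}
```

View pics/w3.png

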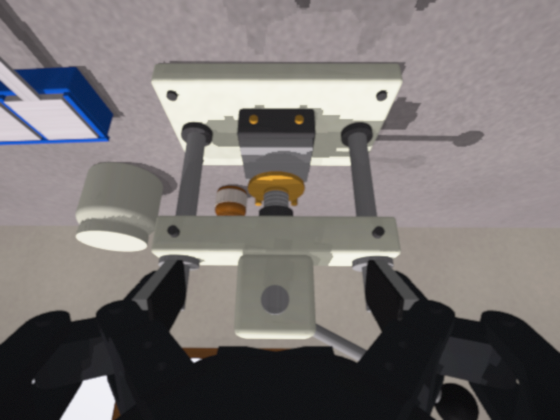

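```bash
python3 -c "
import cv2
im=cv2.imread('pics/w3.png'); cv2.imwrite('pics/w3c.png',cv2.resize(im[50:275,140:410],None,fx=2.6,fy=2.6,interpolation=cv2.INTER_CUBIC))
cv2.imwrite('pics/w3d.png',cv2.resize(im[95:220,220:330],None,fx=4.8,fy=4.8,interpolation=cv2.INTER_CUBIC))
"
```

```text
(no output)
```

View pics/w3c.png

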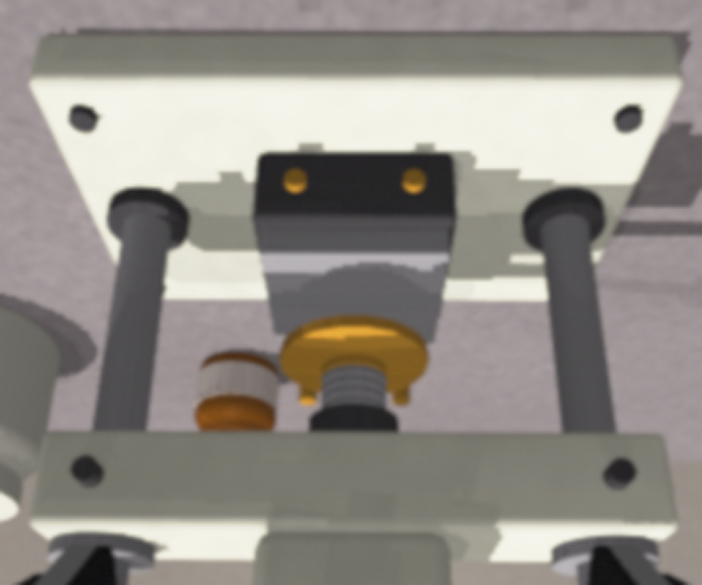

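View pics/w3d.png

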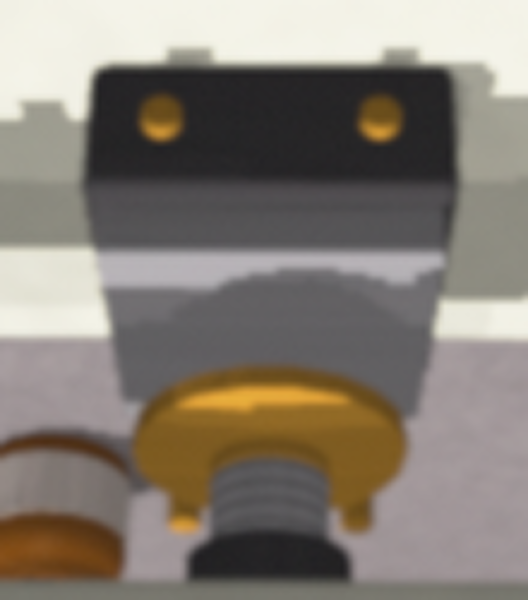

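```bash
cat > fit.py <<'E'
from h import *
import json
from scipy.optimize import least_squares
o=json.load(open('o3.json'))
F=[((-.07,-.115,.025,0),(152.3,81.5)),((-.07,.115,.025,0),(403.1,81.5)),
((-.023,-.108,.12,1),(157.3,216.9)),((-.023,.108,.12,1),(394.6,217.7)),
((-.023,-.108,.156,1),(152.3,250)),((-.023,.108,.156,1),(400.4,250.8)),
((-.033,-.035,.07,0),(240.8,146.7)),((-.033,.035,.07,0),(312.7,146.7)),
((-.029,0,.079,1),(276.3,171.3))]
k,Rm,t=pose('wrist',o)
def f(v,full=False):
    x,y,yw,g=v[:4]; c,s=np.cos(yw),np.sin(yw)
    P=np.array([[x+c*a-s*b,y+s*a+c*b,z+g*m] for (a,b,z,m),_ in F])
    R2=R.from_rotvec(v[4:7]).as_matrix(); q=(k@(R2@(Rm@P.T+t[:,None])+v[7:10,None])).T; q=q[:,:2]/q[:,2:]
    r=q-np.array([p for _,p in F])
    if full: return r
    return np.r_[r.ravel()/1.0,v[4:7]/.005,v[7:10]/.0015]
s=least_squares(f,np.r_[.595,.035,0,.015,np.zeros(6)])
C=np.linalg.inv(s.jac.T@s.jac)
print(np.round(s.x,4));print(np.round(np.sqrt(np.diag(C))[:4],4));print(f(s.x,True).round(1))
E
python3 fit.py
```

```text
[ 5.995e-01  4.070e-02 -2.000e-03  1.770e-02 -4.000e-04 -2.000e-04
 -4.000e-04 -0.000e+00  3.000e-04 -1.000e-04]
[0.0018 0.0021 0.0093 0.0008]
[[-0.1  0.1]
 [-0.7  0.2]
 [ 1.2 -3. ]
 [-0.  -2.7]
 [-0.4  1.8]
 [ 0.3  2.5]
 [-0.2 -0.3]
 [-0.2 -0.1]
 [ 0.1  1. ]]
```

```bash
python3 - <<'E'
from h import *
for c,r in [(199.6,209.4),(270,210.2),(270.6,169),(202,167.5)]: print(atz('top',c,r,.025).round(4))
# where do base corners predicted
for u,v,s in [(.5295,-.0743,1)]: pass
print(proj('top',[[.5295,.1557,.025],[.5295,-.0743,.025],[.6695,-.0743,.025]]).round(1))
print("scene base", proj('scene',[[.6695,-.0743,.025],[.6695,.1557,.025],[.633,.0207,.098],[.633,.0607,.098],[.6,.0407,.07+.0177+.152]]).round(1))
E
```

```text
[0.5197 0.1548 0.025 ]
[ 0.5209 -0.0764  0.025 ]
[ 0.6609 -0.0755  0.025 ]
[0.6624 0.1544 0.025 ]
[[199.5 206.5]
 [269.4 207.6]
 [270.3 166.5]]
scene base [[277.6 269.9]
 [349.5 287.2]
 [310.8 255.6]
 [323.6 258.6]
 [322.9 223.1]]
```

```bash
python3 - <<'E'
from h import *
for c,r in [(280,269.6),(350.4,288.)]: print('scene',atz('scene',c,r,.025).round(4))
im=cv2.imread('pics/w1.png'); cv2.imwrite('pics/w1c.png',cv2.resize(im[240:360,220:380],None,fx=4.8,fy=4.8,interpolation=cv2.INTER_CUBIC))
E
```

```text
scene [ 0.6665 -0.0671  0.025 ]
scene [0.6713 0.1589 0.025 ]
```

View pics/w1c.png

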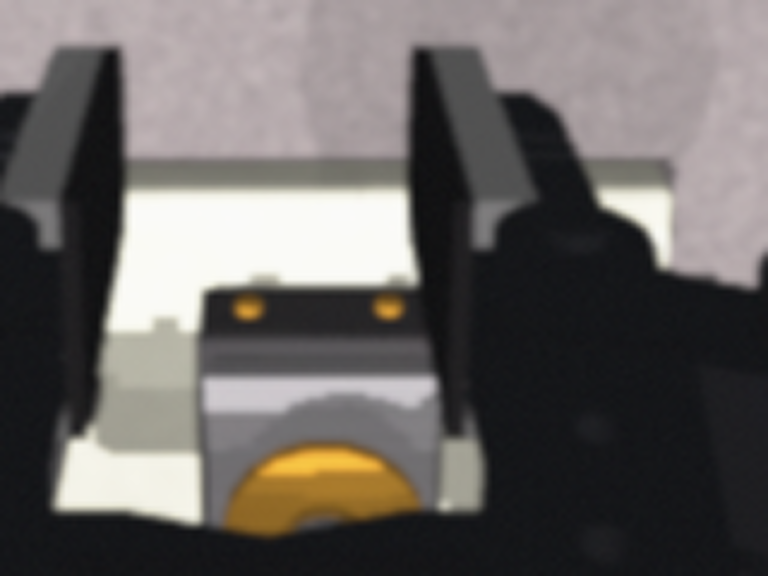

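```bash
python3 - <<'E'
from h import *
o=dict(tool_pos=np.array([.3713,.0268,.3032]),tool_rot=np.array([.005,1.57,-.008]))
print(atz('wrist',360,279.2,.025,o).round(4),[atz('wrist',c,318.1,.07,o).round(4) for c in (262.3,311.2)])
E
```

```text
[0.526  0.1549 0.025 ] [array([0.563 , 0.0056, 0.07  ]), array([0.5635, 0.0756, 0.07  ])]
```

```bash
python3 -m handwheel '[[0.05,[-0.01,-0.03,0.01],[0,7,0]],[0.05,[-0.01,-0.03,0.01],[0,7,0]],[0.05,[-0.01,-0.03,0],[0,7,0]],[0.05,[-0.01,-0.03,0],[0,7,0]],[0.05,[-0.01,-0.03,0],[0,7,0]],[0.05,[0,-0.03,0],[0,7,0]],[0.05,[0,-0.03,0],[0,7,0]],[0.05,[0,-0.03,0],[0,4,0]],[0.05,[0,-0.03,0],[0,0,0]],[0.05,[0,0,0],[0,0,0]]]' 2>&1 | tail -5; python3 -c "
from h import *;st();plan([.40,-.27,.28])"
```

```text
t: 5.82
tool_pos: [0.4577, -0.2322, 0.2624]
tool_rot: [0.003, 1.598, -0.019]
contact_force: [-1.1, 1.0, -0.2]
opening: 0.05
t 5.82 p [ 0.4577 -0.2322  0.2624] err deg [ 0.78  1.57 -0.59] F [-1.14  0.98 -0.21] M [ 0.06 -0.02  0.01] op 0.05
tool shift [-15.6 -38.7 -57.6] turn deg [-0.78 -1.57  0.59]
```

```bash
python3 -m handwheel '[[0.05,[-0.008,-0.019,-0.029],[0,-1.57,0]],[0.05,[-0.008,-0.019,-0.029],[0,0,0]],[0.05,[0,0,0],[0,0,0]],[0.05,[0,0,0],[0,0,0]]]' 2>&1 | tail -5; python3 -c "
from h import *;st();snap('wrist','w4')
o=ctrl.get_obs()
import json;json.dump({k:np.array(v).tolist() for k,v in o.items()},open('o4.json','w'))
for r in ctrl.tip_of('plate1_mid','wrist')+ctrl.tip_of('rack','wrist'):
  c=r['centre'];print(r,atz('wrist',c[1],c[0],.034,o).round(4))
"
```

```text
t: 6.15
tool_pos: [0.3983, -0.266, 0.2807]
tool_rot: [0.002, 1.568, -0.018]
contact_force: [0.1, -0.4, -1.0]
opening: 0.0499
t 6.15 p [ 0.3983 -0.266   0.2807] err deg [ 0.71 -0.18 -0.59] F [ 0.08 -0.43 -1.05] M [-0.04  0.01  0.03] op 0.0499
{'centre': [286.8, 270.3], 'score': 0.88} [ 0.5463 -0.2769  0.034 ]
```

View pics/w4.png

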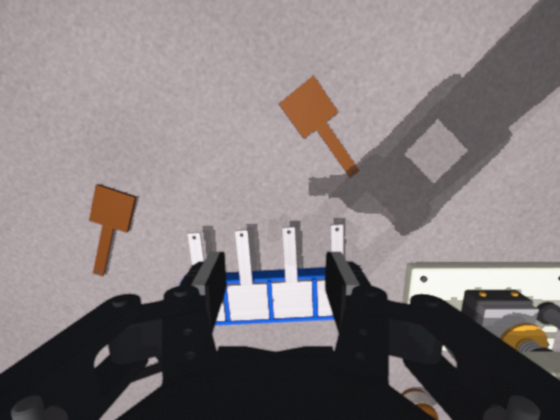

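```bash
python3 - <<'E'
from h import *
im=cv2.imread('pics/w4.png'); cv2.imwrite('pics/w4c.png',cv2.resize(im[215:335,180:350],None,fx=4.7,fy=4.7,interpolation=cv2.INTER_CUBIC))
E
```

```text
(no output)
```

View pics/w4c.png

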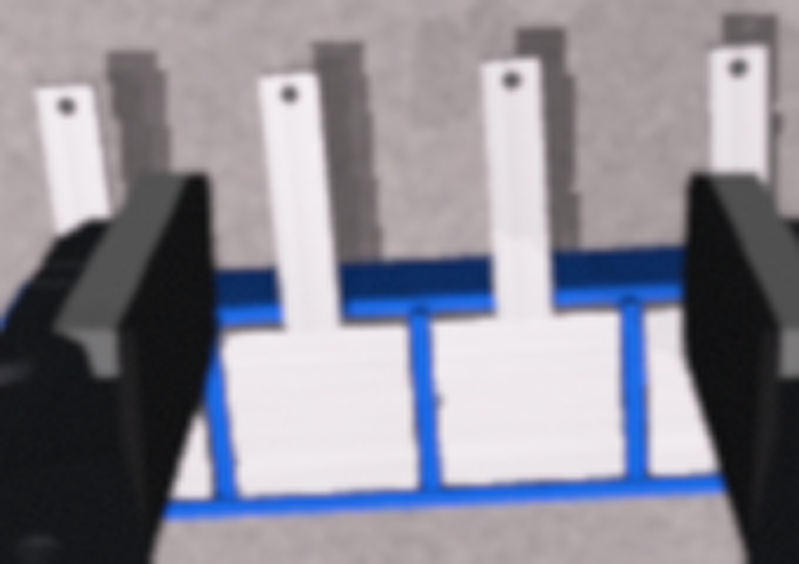

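```bash
python3 - <<'E'
from h import *
import json
o=json.load(open('o4.json'))
def q(u,v,z): return atz('wrist',180+u/4.7,215+v/4.7,z,o)
for z in (.034,.038,.042):
    T=[q(*p,z) for p in [(65.5,87),(288,75.5),(511,61.5),(739,47.5)]]
    d=(T[3]-T[0])/3; print(z,"spacing",np.linalg.norm(d).round(5),"yaw",np.degrees(np.arctan2(-d[0],d[1])).round(2) , np.round(T,4).tolist())
    J=[q(*p,z) for p in [(312,330),(524,317)]]
    f=[q((235+421)/2,492.5,z),q((441+620)/2,482,z)]
    for i in (0,1):
        v=f[i]-T[i+1]; print("  len tailend-far",np.linalg.norm(v).round(4),"yaw",np.degrees(np.arctan2(v[1],v[0])).round(2),"junction",np.linalg.norm(J[i]-T[i+1]).round(4))
E
```

```text
0.034 spacing 0.06512 yaw 3.05 [[0.4648, -0.3801, 0.034], [0.4618, -0.3152, 0.034], [0.4581, -0.2505, 0.034], [0.4544, -0.185, 0.034]]
  len tailend-far 0.1389 yaw 2.86 junction 0.0819
  len tailend-far 0.1391 yaw 2.55 junction 0.0816
0.038 spacing 0.06446 yaw 3.05 [[0.4634, -0.3789, 0.038], [0.4605, -0.3146, 0.038], [0.4568, -0.2507, 0.038], [0.4531, -0.1859, 0.038]]
  len tailend-far 0.1374 yaw 2.86 junction 0.0811
  len tailend-far 0.1376 yaw 2.55 junction 0.0808
0.042 spacing 0.06379 yaw 3.05 [[0.462, -0.3778, 0.042], [0.4591, -0.3141, 0.042], [0.4555, -0.2508, 0.042], [0.4519, -0.1867, 0.042]]
  len tailend-far 0.136 yaw 2.86 junction 0.0802
  len tailend-far 0.1362 yaw 2.55 junction 0.08
```

```bash
python3 - <<'E'
from h import *
plan([.4721,-.1849,.08],yaw=np.radians(2.9))
E
```

```text
tool shift [198.4  81.8  72.2] turn deg [-3.4   0.03  0.47]
```

```bash
python3 -m handwheel '[[0.036,[0.02,0.02,0.018],[-3.4,0,0.5]],[0.036,[0.035,0.02,0.018],[0,0,0]],[0.036,[0.035,0.02,0.018],[0,0,0]],[0.036,[0.035,0.0218,0.0182],[0,0,0]],[0.036,[0.035,0,0],[0,0,0]],[0.036,[0.035,0,0],[0,0,0]],[0.036,[0,0,0],[0,0,0]],[0.036,[0,0,0],[0,0,0]]]' 2>&1 | tail -5; python3 -c "
from h import *;st();snap('wrist','w5');plan([.4721,-.1849,.08],yaw=np.radians(2.9))
o=ctrl.get_obs()
import json;json.dump({k:np.array(v).tolist() for k,v in o.items()},open('o5.json','w'))
"
```

```text
t: 6.97
tool_pos: [0.4633, -0.1831, 0.0882]
tool_rot: [-0.038, 1.575, 0.043]
contact_force: [0.3, -0.7, 0.1]
opening: 0.0358
t 6.97 p [ 0.4633 -0.1831  0.0882] err deg [-2.94  0.28  0.2 ] F [ 0.33 -0.66  0.07] M [ 0.    0.03 -0.01] op 0.0358
tool shift [10.9 -0.8  7. ] turn deg [ 0.01 -0.01 -0.04]
```

View pics/w5.png

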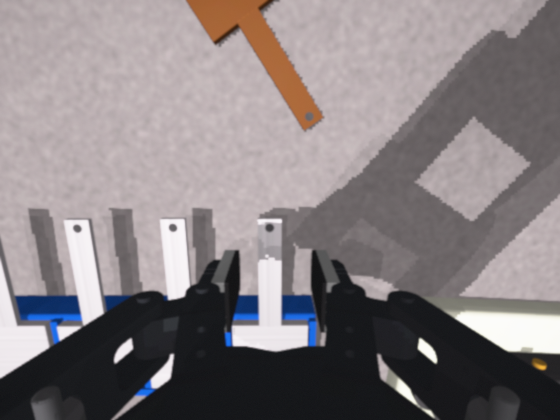

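```bash
python3 - <<'E'
from h import *
import json
o=json.load(open('o5.json'))
im=cv2.imread('pics/w5.png'); cv2.imwrite('pics/w5c.png',cv2.resize(im[200:350,200:350],None,fx=4,fy=4,interpolation=cv2.INTER_CUBIC))
a=atz('wrist',270.5,219.5,.038,o);b=atz('wrist',270.8,325.5,.038,o);print(a,b,np.linalg.norm(b-a),np.degrees(np.arctan2(b[1]-a[1],b[0]-a[0])))
E
```

```text
[ 0.45556985 -0.18869738  0.038     ] [ 0.53853916 -0.18464726  0.038     ] 0.08306809871120718 2.7946530859826706
```

View pics/w5c.png

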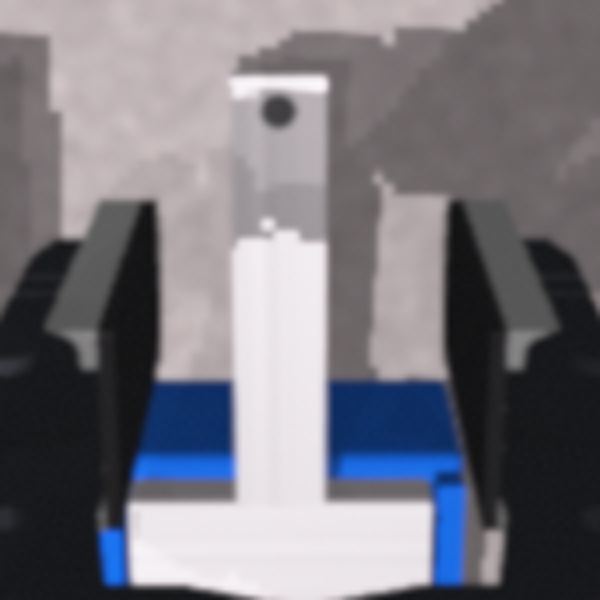

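```bash
python3 -m handwheel '[[0.036,[0.02,-0.0046,0.0109],[0,0,0]],[0.036,[0.02,0,0],[0,0,0]],[0.036,[0.0157,0,0],[0,0,0]],[0.036,[0,0,0],[0,0,0]],[0.036,[0,0,0],[0,0,0]]]' 2>&1 | tail -5; python3 -c "
from h import *;st()"
```

```text
t: 7.43
tool_pos: [0.4769, -0.1898, 0.0367]
tool_rot: [-0.04, 1.568, 0.038]
contact_force: [0.6, 0.4, 0.7]
opening: 0.0361
t 7.43 p [ 0.4769 -0.1898  0.0367] err deg [-2.84 -0.13 -0.05] F [0.6  0.42 0.74] M [ 0.02  0.03 -0.03] op 0.0361
```

```bash
for i in 1 2 3; do python3 -m handwheel '[[0.036,[0,0,0],[0,0,0]]]' | grep tool_pos; done
```

```text
tool_pos: [0.4775, -0.1901, 0.0375]
tool_pos: [0.4773, -0.19, 0.0372]
tool_pos: [0.4769, -0.1897, 0.0365]
```

```bash
python3 -m handwheel '[[0.036,[0.0045,0.0025,-0.002],[0,0,0]],[0.036,[0,0,0],[0,0,0]],[0.036,[0,0,0],[0,0,0]]]'; python3 -c "
from h import *;st();snap('wrist','w6',(150,180,400,380),3)"
```

```text
t: 7.93
tool_pos: [0.473, -0.1862, 0.0297]
tool_rot: [-0.038, 1.571, 0.04]
contact_force: [-0.2, 0.1, 0.1]
opening: 0.0359
t 7.93 p [ 0.473  -0.1862  0.0297] err deg [-2.85  0.04  0.05] F [-0.23  0.1   0.1 ] M [-0.02  0.02 -0.02] op 0.0359
```

View pics/w6.png

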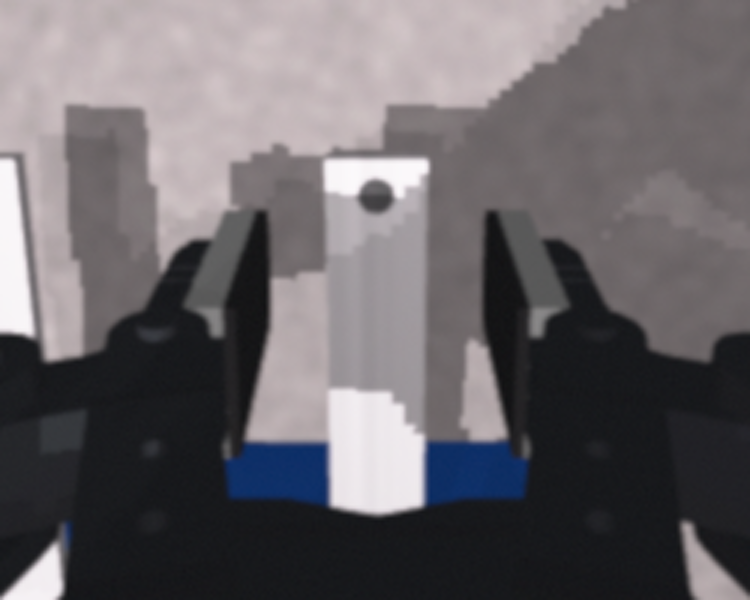

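```bash
for i in 1 2 3; do python3 -m handwheel '[[0.036,[0,0,0],[0,0,0]]]' | grep tool_pos; done
```

```text
tool_pos: [0.4734, -0.1865, 0.0299]
tool_pos: [0.4735, -0.1866, 0.03]
tool_pos: [0.4735, -0.1866, 0.03]
```

```bash
for i in 1; do python3 -m handwheel '[[0.036,[-0.0025,0,0],[0,0,0]],[0.036,[0,0,0],[0,0,0]],[0.036,[0,0,0],[0,0,0]]]' | grep tool_pos;python3 -m handwheel '[[0.036,[0,0,0],[0,0,0]]]' | grep tool_pos; done
```

```text
tool_pos: [0.4737, -0.1867, 0.0328]
tool_pos: [0.4736, -0.1866, 0.0326]
```

Good height. Close with full grip.

```bash
python3 -m handwheel '[[0.01,[0,0,0],[0,0,0]],[0.01,[0,0,0],[0,0,0]],[0.01,[0,0,0],[0,0,0]],[0.01,[0,0,0],[0,0,0]],[0.01,[0,0,0],[0,0,0]]]' 110;  python3 -c "
from h import *;st()"
```

```text
t: 8.98
tool_pos: [0.4734, -0.1865, 0.0325]
tool_rot: [-0.039, 1.571, 0.04]
contact_force: [-0.8, 0.2, 1.6]
opening: 0.0119
t 8.98 p [ 0.4734 -0.1865  0.0325] err deg [-2.85  0.02  0.04] F [-0.81  0.23  1.57] M [0.08 0.08 0.03] op 0.0119
```

```bash
python3 -c "
from h import *;st();snap('wrist','w7',(150,180,400,380),3)"
```

```text
t 8.98 p [ 0.4734 -0.1865  0.0325] err deg [-2.85  0.02  0.04] F [-0.81  0.23  1.57] M [0.08 0.08 0.03] op 0.0119
```

View pics/w7.png

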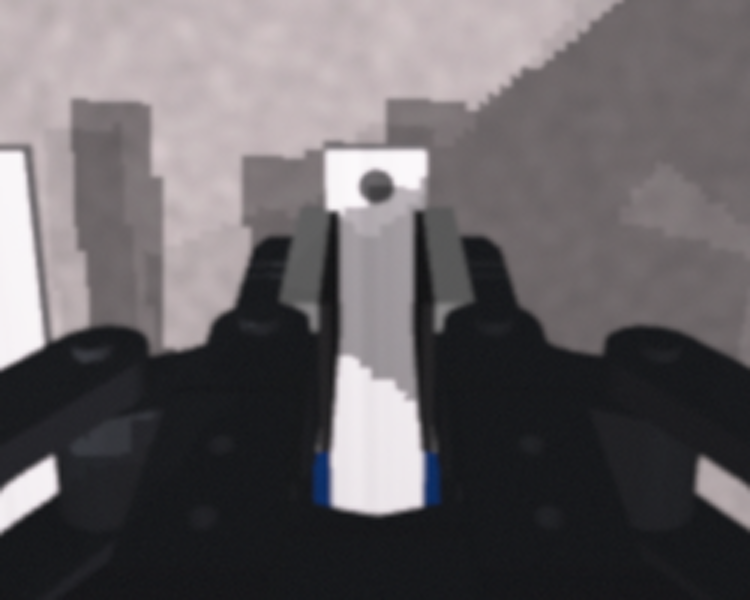

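```bash
python3 -m handwheel '[[0.01,[-0.01,0,0],[0,0,0]],[0.01,[-0.015,0,0],[0,0,0]],[0.01,[-0.015,0,0],[0,0,0]],[0.01,[-0.015,0,-0.015],[0,0,0]],[0.01,[-0.01,0,-0.025],[2.8,0,0]],[0.01,[0,0.02,-0.02],[0,0,0]],[0.01,[0,0.035,0],[0,0,0]],[0.01,[0,0.035,0],[0,0,0]],[0.01,[0,0.035,0],[0,0,0]],[0.01,[0,0.035,0],[0,0,0]]]' ;  python3 -c "
from h import *;st();snap('wrist','w8');plan([.41,.04,.076])"
```

```text
t: 9.87
tool_pos: [0.4131, -0.0274, 0.0983]
tool_rot: [0.001, 1.57, -0.0]
contact_force: [0.2, -0.2, -0.3]
opening: 0.0118
t 9.87 p [ 0.4131 -0.0274  0.0983] err deg [ 0.03 -0.07  0.01] F [ 0.22 -0.16 -0.26] M [0.04 0.03 0.  ] op 0.0118
tool shift [22.2 62.  -2.3] turn deg [ 0.27  0.02 -0.29]
```

View pics/w8.png

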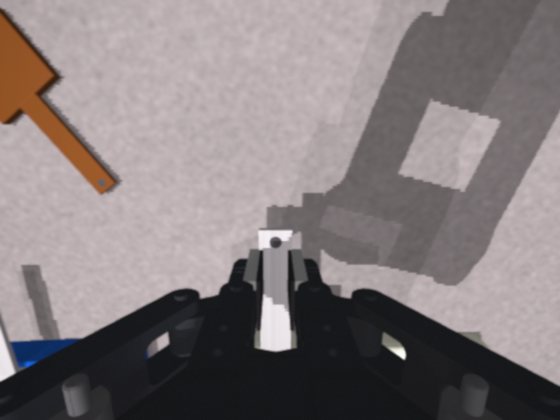

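```bash
python3 -m handwheel '[[0.01,[0.005,0.031,0],[0,0,0]],[0.01,[0.005,0.031,0],[0,0,0]],[0.01,[0,0,0],[0,0,0]],[0.01,[0,0,0],[0,0,0]]]' ;  python3 -c "
from h import *;st();snap('scene','s9',(250,180,370,280),6);st()"
```

```text
t: 10.25
tool_pos: [0.413, 0.0344, 0.0876]
tool_rot: [-0.003, 1.571, 0.003]
contact_force: [-0.9, -0.9, -1.3]
opening: 0.0118
t 10.25 p [0.413  0.0344 0.0876] err deg [-0.24  0.03  0.01] F [-0.89 -0.85 -1.31] M [-0.04  0.12  0.01] op 0.0118
t 10.3 p [0.4133 0.0335 0.0879] err deg [-0.14 -0.   -0.  ] F [-0.16 -0.05 -1.05] M [-0.03  0.05 -0.02] op 0.0118
```

View pics/s9.png

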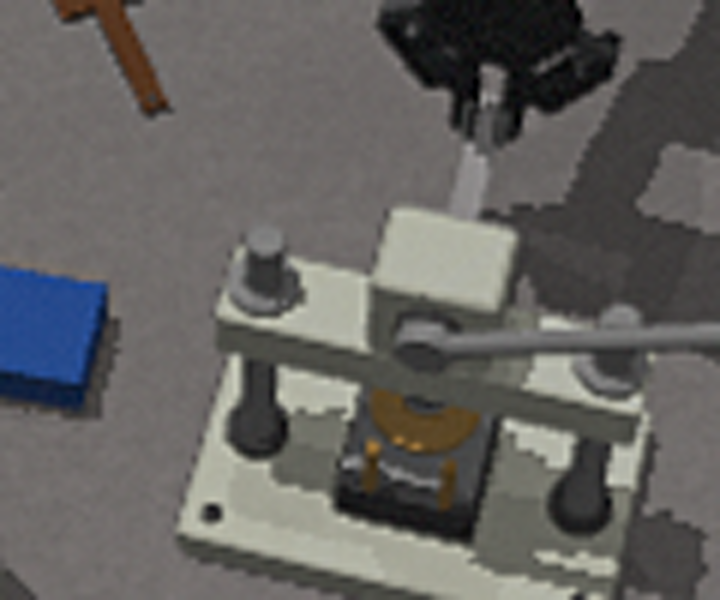

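```bash
python3 -m handwheel '[[0.01,[0.012,0.007,0],[0,0,0]],[0.01,[0,0,0],[0,0,0]],[0.01,[0,0,0.02],[0,0,0]],[0.01,[0,0,0],[0,0,0]],[0.01,[0,0,0],[0,0,0]]]' ;  python3 -c "
from h import *;st();snap('wrist','w10');st()"
```

```text
t: 10.72
tool_pos: [0.4339, 0.0393, 0.0762]
tool_rot: [0.001, 1.571, -0.0]
contact_force: [0.3, -0.6, -1.3]
opening: 0.0118
t 10.72 p [0.4339 0.0393 0.0762] err deg [0.04 0.01 0.01] F [ 0.26 -0.65 -1.33] M [-0.03  0.1   0.01] op 0.0118
t 10.77 p [0.4334 0.0395 0.076 ] err deg [0.03 0.03 0.02] F [-0.4   0.13 -1.19] M [0.02 0.09 0.05] op 0.0121
```

View pics/w10.png

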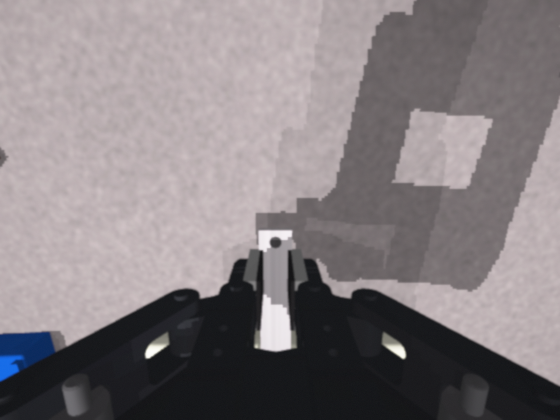

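```bash
python3 -m handwheel '[[0.01,[0,0.001,0.02],[0,0,0]],[0.01,[0,0,0.02],[0,0,0]],[0.01,[0,0,0.018],[0,0,0]],[0.01,[0,0,0.005],[0,0,0]],[0.01,[0,0,0],[0,0,0]]]' ;  python3 -c "
from h import *;st();snap('scene','s11',(270,210,360,285),8)"
```

```text
t: 11.18
tool_pos: [0.4969, 0.041, 0.076]
tool_rot: [0.0, 1.571, 0.0]
contact_force: [0.0, -0.1, -1.0]
opening: 0.0119
t 11.18 p [0.4969 0.041  0.076 ] err deg [-0.01  0.01  0.02] F [ 0.02 -0.11 -1.03] M [-0.01  0.09 -0.05] op 0.0119
```

View pics/s11.png

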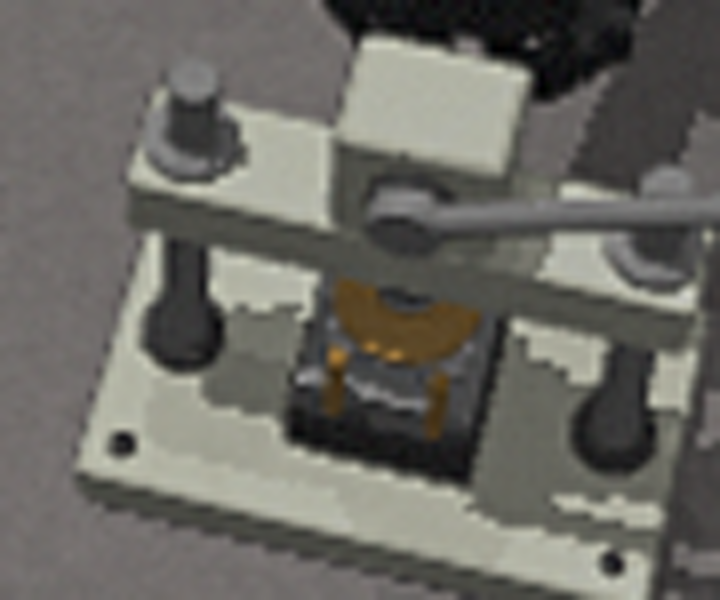

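```bash
python3 -m handwheel '[[0.01,[0.002,0,0.004],[0,0,0]],[0.01,[0,0,0.003],[0,0,0]],[0.01,[0,0,0],[0,0,0]]]' ; python3 -m handwheel '[[0.01,[0.001,0,0.002],[0,0,0]],[0.01,[0,0,0],[0,0,0]]]'|grep -E "pos|force";python3 -m handwheel '[[0.01,[0,0,0.002],[0,0,0]],[0.01,[0,0,0],[0,0,0]]]'|grep -E "pos|force" 
```

```text
t: 11.48
tool_pos: [0.5031, 0.0415, 0.0735]
tool_rot: [-0.0, 1.571, 0.001]
contact_force: [0.7, -0.6, -0.3]
opening: 0.0123
tool_pos: [0.5053, 0.0415, 0.0727]
contact_force: [-0.2, -0.6, 0.3]
tool_pos: [0.507, 0.0416, 0.0726]
contact_force: [-2.7, 0.3, 1.2]
```

```bash
python3 -m handwheel '[[0.01,[0.001,0,0.002],[0,0,0]],[0.01,[0,0,0],[0,0,0]]]'|grep -E "pos|force";  python3 -c "
from h import *;st();snap('scene','s12',(270,210,360,285),8)"
```

```text
tool_pos: [0.5071, 0.0417, 0.071]
contact_force: [-9.0, 0.4, 6.0]
t 11.98 p [0.5071 0.0417 0.071 ] err deg [-0.05  0.39  0.04] F [-9.02  0.42  6.01] M [ 0.08  1.34 -0.04] op 0.0123
```

View pics/s12.png

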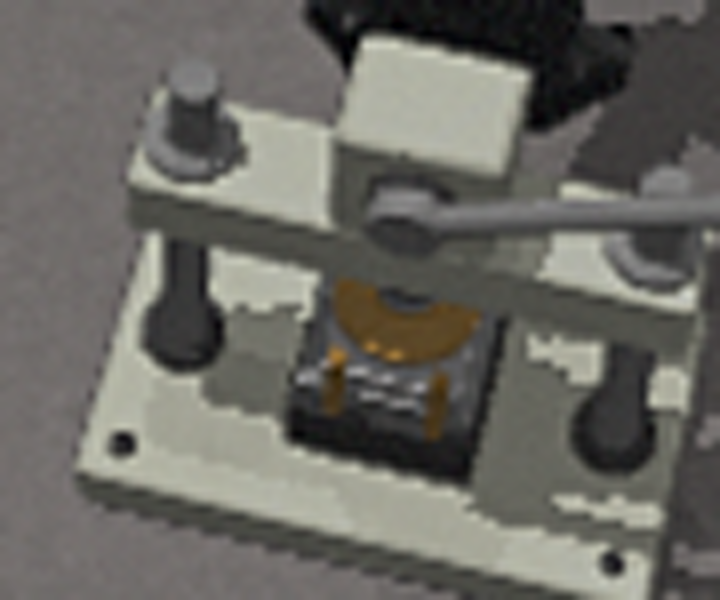

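```bash
python3 -m handwheel '[[0.012,[-0.0012,0,-0.0015],[0,0,0]],[0.036,[0,0,0],[0,0,0]],[0.036,[0,0,0],[0,0,0]],[0.036,[0,0,0],[0,0,0]],[0.036,[0,0,0],[0,0,0]]]';python3 -c "
from h import *;st();o=snap('wrist','w13',(200,180,350,380),3);import json;json.dump({k:np.array(v).tolist() for k,v in o.items()},open('o13.json','w'))"
```

```text
t: 12.45
tool_pos: [0.5083, 0.0415, 0.0731]
tool_rot: [-0.0, 1.57, 0.001]
contact_force: [-0.2, -0.7, -0.4]
opening: 0.036
t 12.45 p [0.5083 0.0415 0.0731] err deg [-0.04 -0.06  0.02] F [-0.24 -0.71 -0.38] M [ 0.   -0.02 -0.02] op 0.036
```

View pics/w13.png

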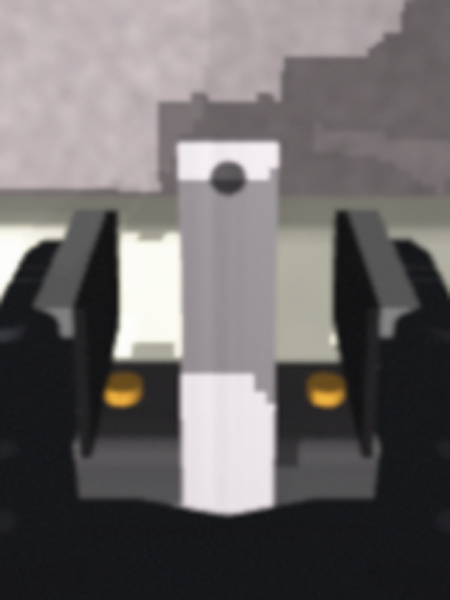

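```bash
python3 -m handwheel '[[0.036,[-0.03,0,0],[0,0,0]],[0.036,[-0.025,0,-0.01],[0,0,0]],[0.036,[0,-0.03,-0.02],[0,0,0]],[0.036,[0,-0.04,0],[0,0,0]],[0.036,[0,-0.04,0],[0,0,0]],[0.036,[0,-0.04,0],[0,0,0]],[0.036,[0,-0.04,0],[0,0,0]],[0.036,[0,-0.04,0],[0,0,0]],[0.036,[0.02,-0.04,0],[-2.9,0,0]],[0.036,[0.02,-0.02,0],[0,0,0]]]'; python3 -m handwheel '[[0.036,[0,0,0],[0,0,0]],[0.036,[0,0,0],[0,0,0]]]' |grep pos; python3 -c "
from h import *;st();plan([.4767,-.251,.055],yaw=np.radians(2.9))"
```

```text
t: 13.33
tool_pos: [0.4804, -0.2507, 0.091]
tool_rot: [-0.043, 1.566, 0.036]
contact_force: [1.3, 0.7, 0.3]
opening: 0.0363
tool_pos: [0.4781, -0.2462, 0.0876]
t 13.5 p [ 0.4781 -0.2462  0.0876] err deg [-2.81  0.14  0.15] F [-0.02 -0.79 -0.52] M [ 0.03  0.03 -0.01] op 0.036
tool shift [32.5 -4.8 -1.5] turn deg [-0.09 -0.13 -0.15]
```

```bash
python3 -m handwheel '[[0.036,[0.02,-0.0048,-0.0015],[0,0,0]],[0.036,[0.0125,0,0],[0,0,0]],[0.036,[0,0,0],[0,0,0]],[0.036,[0,0,0],[0,0,0]]]'; python3 -c "
from h import *;st();o=snap('wrist','w14',(150,180,400,380),3)"
```

```text
t: 13.83
tool_pos: [0.4775, -0.2493, 0.0561]
tool_rot: [-0.04, 1.572, 0.043]
contact_force: [-0.1, -0.0, 0.1]
opening: 0.0361
t 13.83 p [ 0.4775 -0.2493  0.0561] err deg [-3.01  0.08  0.1 ] F [-0.12 -0.04  0.13] M [0.   0.05 0.  ] op 0.0361
```

View pics/w14.png

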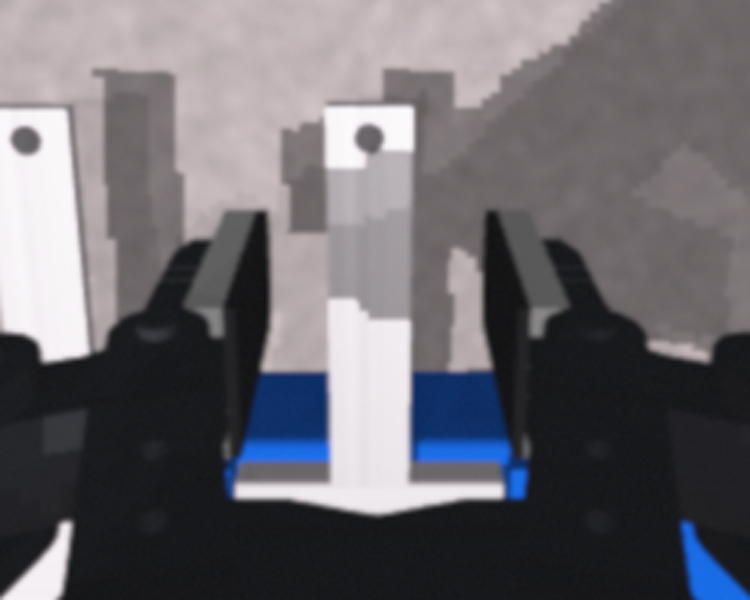

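```bash
python3 -c "
from h import *
print(atz('wrist',273.3,214.7,.038));plan([.4767,-.251,.0325],yaw=np.radians(2.9))"; python3 -m handwheel '[[0.036,[0.0236,-0.001,0],[0,0,0]],[0.036,[0,0,0],[0,0,0]],[0.036,[0,0,0],[0,0,0]],[0.036,[0,0,0],[0,0,0]]]';
```

```text
[ 0.45588856 -0.25257071  0.038     ]
tool shift [24.4 -1.1 -1.5] turn deg [ 0.11  0.01 -0.03]
t: 14.22
tool_pos: [0.4784, -0.2516, 0.034]
tool_rot: [-0.041, 1.57, 0.041]
contact_force: [-0.3, 0.0, 0.5]
opening: 0.0361
```

```bash
python3 -m handwheel '[[0.036,[0.0015,0,-0.003],[0,0,0]],[0.036,[0,0,0],[0,0,0]],[0.036,[0,0,0],[0,0,0]]]'|grep pos;python3 -m handwheel '[[0.036,[0,0,0],[0,0,0]]]'|grep pos; python3 -c "
from h import *
snap('wrist','w15',(150,180,400,380),3)"
```

```text
tool_pos: [0.4751, -0.2519, 0.0321]
tool_pos: [0.475, -0.2519, 0.0319]
```

View pics/w15.png

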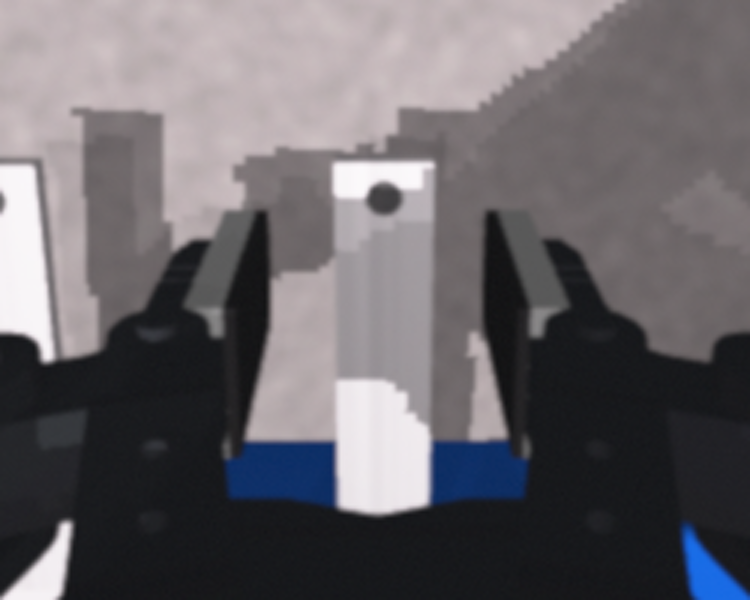

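```bash
python3 -m handwheel '[[0.036,[-0.001,0.0012,0],[0,0,0]],[0.036,[0,0,0],[0,0,0]],[0.01,[0,0,0],[0,0,0]],[0.01,[0,0,0],[0,0,0]],[0.01,[0,0,0],[0,0,0]],[0.01,[0,0,0],[0,0,0]],[0.01,[0,0,0],[0,0,0]],[0.01,[0,0,0],[0,0,0]]]' 110; python3 -c "
from h import *
st()"
```

```text
t: 15.27
tool_pos: [0.4748, -0.2506, 0.0325]
tool_rot: [-0.04, 1.571, 0.041]
contact_force: [-1.3, 0.4, 0.9]
opening: 0.0115
t 15.27 p [ 0.4748 -0.2506  0.0325] err deg [-2.95  0.01  0.03] F [-1.28  0.44  0.88] M [0.06 0.03 0.04] op 0.0115
```

```bash
python3 -m handwheel '[[0.01,[-0.01,0,0],[0,0,0]],[0.01,[-0.015,0,0],[0,0,0]],[0.01,[-0.02,0,0],[0,0,0]],[0.01,[-0.02,0.01,-0.02],[0,0,0]],[0.01,[0,0.035,-0.025],[2.9,0,0]],[0.01,[0,0.04,-0.015],[0,0,0]],[0.01,[0,0.04,0],[0,0,0]],[0.01,[0,0.04,0],[0,0,0]],[0.01,[0,0.04,0],[0,0,0]],[0.01,[0,0.04,0],[0,0,0]]]' | grep pos; python3 -m handwheel '[[0.01,[0,0.035,0],[0,0,0]],[0.01,[0,0,0],[0,0,0]],[0.01,[0,0,0],[0,0,0]]]'; python3 -c "
from h import *
plan([.412,.041,.0845])"
```

```text
tool_pos: [0.4131, -0.0084, 0.0982]
t: 16.35
tool_pos: [0.4133, 0.0266, 0.0979]
tool_rot: [-0.004, 1.571, 0.004]
contact_force: [0.5, -0.9, -1.0]
opening: 0.0123
tool shift [13.4 14.4 -1.2] turn deg [ 0.31  0.01 -0.01]
```

```bash
python3 -m handwheel '[[0.01,[0.0134,0.0145,0],[0.3,0,0]],[0.01,[0,0,0.01],[0,0,0]],[0.01,[0,0,0.01],[0,0,0]],[0.01,[0,0,0],[0,0,0]],[0.01,[0,0,0],[0,0,0]]]'; python3 -c "
from h import *
st();snap('wrist','w16',(150,180,400,380),3);snap('scene','s16',(270,190,360,265),8)"
```

```text
t: 16.77
tool_pos: [0.4337, 0.0383, 0.0844]
tool_rot: [0.005, 1.571, -0.005]
contact_force: [0.1, -0.2, -1.0]
opening: 0.0117
t 16.77 p [0.4337 0.0383 0.0844] err deg [0.36 0.04 0.01] F [ 0.1  -0.19 -1.04] M [-0.07  0.08  0.  ] op 0.0117
```

View pics/w16.png

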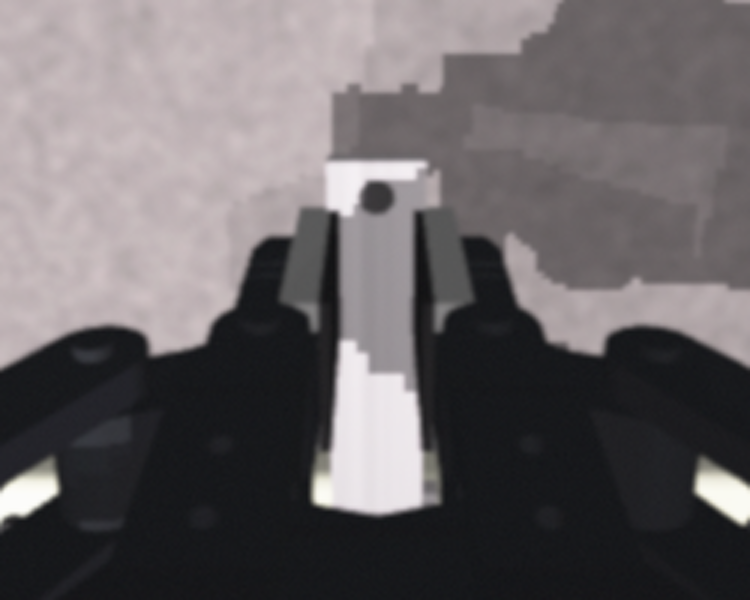

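```bash
python3 -m handwheel '[[0.01,[0,0.003,0.015],[-0.3,0,0]],[0.01,[0,0,0.015],[0,0,0]],[0.01,[0,0,0.01],[0,0,0]],[0.01,[0,0,0],[0,0,0]],[0.01,[0,0,0],[0,0,0]]]'; python3 -m handwheel '[[0.01,[0,0,0.008],[0,0,0]],[0.01,[0,0,0.008],[0,0,0]],[0.01,[0,0,0],[0,0,0]]]';python3 -c "
from h import *
st();snap('scene','s17',(270,210,360,285),8)"
```

```text
t: 17.28
tool_pos: [0.474, 0.042, 0.0842]
tool_rot: [0.0, 1.569, 0.0]
contact_force: [3.3, 0.1, -2.1]
opening: 0.012
t: 17.53
tool_pos: [0.4896, 0.0423, 0.0838]
tool_rot: [-0.0, 1.572, 0.001]
contact_force: [-2.0, -0.1, -1.7]
opening: 0.0119
t 17.53 p [0.4896 0.0423 0.0838] err deg [-0.04  0.08  0.03] F [-2.04 -0.14 -1.68] M [-0.06  0.41 -0.07] op 0.0119
```

View pics/s17.png

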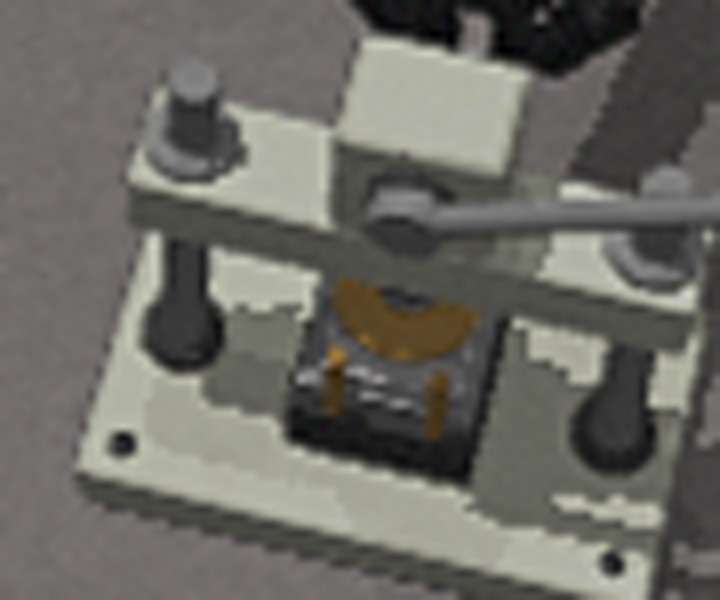

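```bash
python3 -m handwheel '[[0.01,[0.002,0,0],[0,0,0]],[0.01,[0,0,0],[0,0,0]]]'|grep -E "pos|force"; python3 -m handwheel '[[0.01,[0,0,0.006],[0,0,0]],[0.01,[0,0,0.006],[0,0,0]],[0.01,[0,0,0],[0,0,0]]]'|grep -E "pos|force"; python3 -c "
from h import *
st()"
```

```text
tool_pos: [0.4896, 0.0424, 0.0819]
contact_force: [-1.7, -0.2, -2.0]
tool_pos: [0.5025, 0.0424, 0.0823]
contact_force: [-1.3, -0.5, -2.7]
t 18.0 p [0.5025 0.0424 0.0823] err deg [-0.05 -0.03  0.03] F [-1.31 -0.49 -2.71] M [ 0.01  0.35 -0.  ] op 0.0116
```

```bash
python3 -m handwheel '[[0.01,[0.0015,0,0.003],[0,0,0]],[0.01,[0,0,0],[0,0,0]]]'|grep -E "pos|force"; python3 -m handwheel '[[0.01,[0,0,0.003],[0,0,0]],[0.01,[0,0,0],[0,0,0]]]'|grep -E "pos|force"; python3 -c "
from h import *
st()"
```

```text
tool_pos: [0.5049, 0.0424, 0.0809]
contact_force: [-4.6, -0.2, -0.2]
tool_pos: [0.5054, 0.0425, 0.0805]
contact_force: [-13.7, -0.1, 6.4]
t 18.33 p [0.5054 0.0425 0.0805] err deg [-0.06  0.44  0.03] F [-13.74  -0.08   6.44] M [-0.03  2.2   0.06] op 0.0118
```

```bash
python3 -m handwheel '[[0.012,[-0.001,0,-0.002],[0,0,0]],[0.012,[0,0,0],[0,0,0]]]'|grep -E "pos|force"; python3 -m handwheel '[[0.036,[0,0,0],[0,0,0]],[0.036,[0,0,0],[0,0,0]],[0.036,[0,0,0],[0,0,0]],[0.036,[0,0,0],[0,0,0]]]'; python3 -c "
from h import *
st();snap('wrist','w18',(150,180,400,380),3);snap('scene','s18',(270,210,360,285),8)"
```

```text
tool_pos: [0.5053, 0.0425, 0.0816]
contact_force: [-4.3, -0.7, -1.8]
t: 18.83
tool_pos: [0.507, 0.0423, 0.0827]
tool_rot: [-0.0, 1.568, 0.001]
contact_force: [-0.2, 0.7, -0.2]
opening: 0.0358
t 18.83 p [0.507  0.0423 0.0827] err deg [-0.04 -0.17  0.02] F [-0.16  0.73 -0.18] M [-0.01 -0.02  0.03] op 0.0358
```

View pics/w18.png

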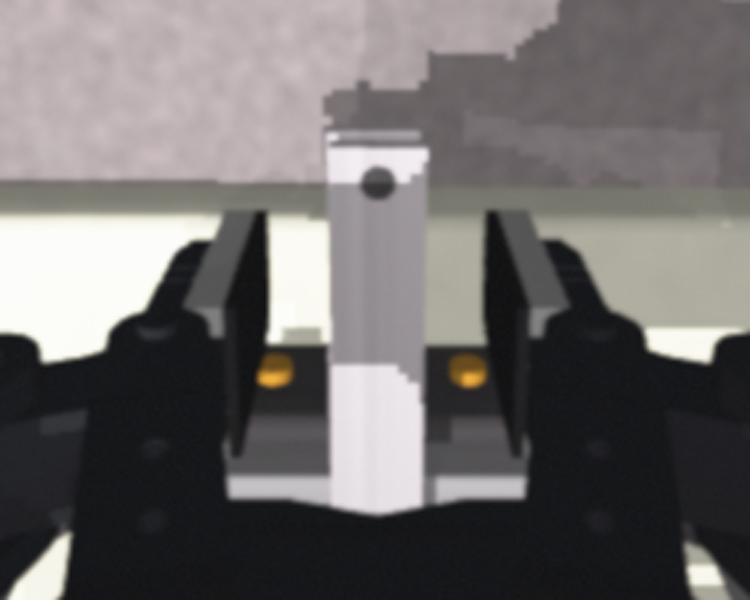

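View pics/s18.png

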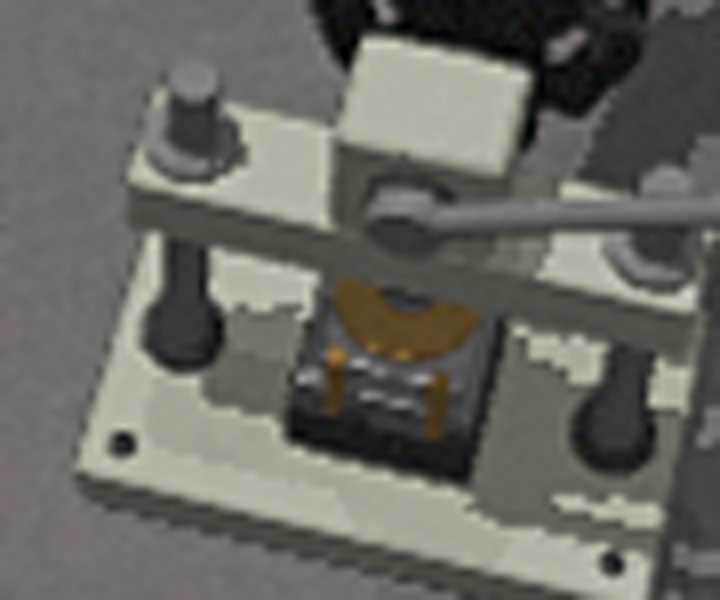

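```bash
python3 -m handwheel '[[0.036,[-0.03,0,0],[0,0,0]],[0.036,[-0.03,0,-0.02],[0,0,0]],[0.06,[-0.02,0,-0.03],[0,-7,0]],[0.085,[0,0,-0.03],[0,-7,0]],[0.085,[0,0,0],[0,-7,0]],[0.085,[0,0,0],[0,-7,0]],[0.085,[0,0,0],[0,-7,0]],[0.085,[0,0,0],[0,-7,0]],[0.085,[0,0,0],[0,-7,0]],[0.085,[0,0,0],[0,-7,0]]]'; python3 -c "
from h import *
st();snap('wrist','w19')
th=np.radians(54);Rt=np.array([[np.sin(th),0,np.cos(th)],[0,1,0],[-np.cos(th),0,np.sin(th)]])
plan([.44,.042,.15],Rt=Rt)"
```

```text
t: 19.77
tool_pos: [0.472, 0.0478, 0.1917]
tool_rot: [-0.001, 0.681, -0.004]
contact_force: [0.4, 0.8, 0.3]
opening: 0.0851
t 19.77 p [0.472  0.0478 0.1917] err deg [  0.15 -51.    -0.19] F [0.39 0.75 0.32] M [-0.07  0.3   0.03] op 0.0851
tool shift [  1.7  -6.4 -55.5] turn deg [-0.02 -2.58  0.2 ]
```

View pics/w19.png

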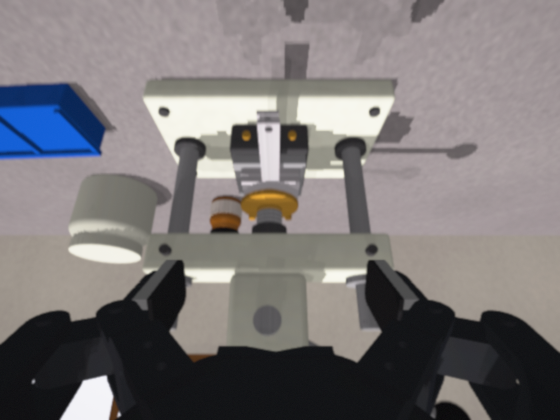

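```bash
python3 -m handwheel '[[0.085,[0,-0.003,-0.03],[0,-3,0]],[0.085,[0,-0.003,-0.03],[0,0,0]],[0.085,[0,0,-0.01],[0,0,0]],[0.085,[0,0,0],[0,0,0]],[0.085,[0,0,0],[0,0,0]]]'; python3 -c "
from h import *
st();o=snap('wrist','w20');im=cv2.imread('pics/w20.png')
import json;json.dump({k:np.array(v).tolist() for k,v in o.items()},open('o20.json','w'))
cv2.imwrite('pics/w20c.png',cv2.resize(im[100:260,200:350][::-1,::-1],None,fx=3.7,fy=3.7,interpolation=cv2.INTER_CUBIC))"
```

```text
t: 20.23
tool_pos: [0.4702, 0.051, 0.1908]
tool_rot: [-0.003, 0.685, -0.009]
contact_force: [-0.8, -0.8, -0.2]
opening: 0.0847
t 20.23 p [0.4702 0.051  0.1908] err deg [  0.25 -50.75  -0.5 ] F [-0.78 -0.83 -0.21] M [-0.05  0.31  0.02] op 0.0847
```

View pics/w20c.png

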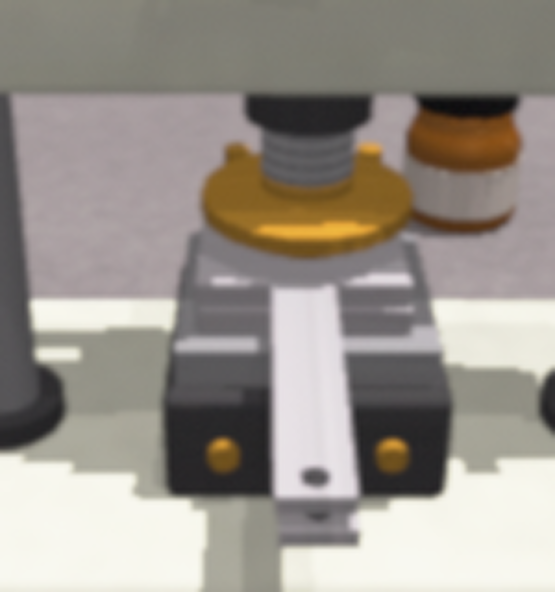

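```bash
cat > p20.py <<'E'
from h import *
import json
o=json.load(open('o20.json'))
def uv(a,b,z): 
    q=proj('wrist',[.596+a,.0405+b,z],o)[0]; return (3.7*(349-q[0])).round(1),(3.7*(259-q[1])).round(1)
print("die front top corners",uv(-.033,-.035,.07),uv(-.033,.035,.07))
print("plate1 top near",uv(-.0265,0,.078),"plate2 top near corners",uv(-.0265,-.028,.086),uv(-.0265,.028,.086))
print("tail2 end top",uv(-.1075,-.008,.086),uv(-.1075,.008,.086),"tail1 end bottom",uv(-.1075,0,.074))
for g in (.015,.016,.017,.018,.019): print(g,"rim lowest",uv(-.029,0,.079+g),"rim sides",uv(0,-.029,.079+g),uv(0,.029,.079+g), "bush/cross bottom", uv(-.023,0,.12+g))
E
python3 p20.py
```

```text
die front top corners (np.float64(439.9), np.float64(349.0)) (np.float64(170.9), np.float64(348.7))
plate1 top near (np.float64(305.2), np.float64(309.3)) plate2 top near corners (np.float64(413.5), np.float64(283.0)) (np.float64(197.9), np.float64(282.6))
tail2 end top (np.float64(361.5), np.float64(493.4)) (np.float64(278.9), np.float64(493.5)) tail1 end bottom (np.float64(318.8), np.float64(541.6))
0.015 rim lowest (np.float64(306.7), np.float64(260.4)) rim sides (np.float64(407.1), np.float64(210.1)) (np.float64(198.8), np.float64(209.6)) bush/cross bottom (np.float64(309.0), np.float64(101.2))
0.016 rim lowest (np.float64(306.8), np.float64(256.9)) rim sides (np.float64(407.3), np.float64(206.9)) (np.float64(198.7), np.float64(206.4)) bush/cross bottom (np.float64(309.1), np.float64(97.4))
0.017 rim lowest (np.float64(306.9), np.float64(253.4)) rim sides (np.float64(407.5), np.float64(203.7)) (np.float64(198.7), np.float64(203.1)) bush/cross bottom (np.float64(309.2), np.float64(93.5))
0.018 rim lowest (np.float64(306.9), np.float64(250.0)) rim sides (np.float64(407.7), np.float64(200.4)) (np.float64(198.6), np.float64(199.9)) bush/cross bottom (np.float64(309.2), np.float64(89.7))
0.019 rim lowest (np.float64(307.0), np.float64(246.5)) rim sides (np.float64(407.9), np.float64(197.2)) (np.float64(198.5), np.float64(196.6)) bush/cross bottom (np.float64(309.3), np.float64(85.8))
```

```bash
cat > p3.py <<'E'
from h import *
import json
def rep(f):
    o=json.load(open(f))
    def uv(a,b,z): return proj('wrist',[.596+a,.0405+b,z],o)[0].round(2)
    print("die",uv(-.033,-.035,.07),uv(-.033,.035,.07),"base",uv(-.07,-.115,.025),uv(-.07,.115,.025))
    for g in (.015,.016,.017,.018): print(g,"rim",uv(-.029,0,.079+g),"cross",uv(-.023,-.108,.12+g),uv(-.023,-.108,.156+g))
rep('o3.json')
E
python3 p3.py
python3 -c "
import cv2
im=cv2.imread('pics/w3.png')
cv2.imwrite('pics/w3e.png',cv2.resize(im[100:230,200:350][::-1,::-1],None,fx=4.5,fy=4.5,interpolation=cv2.INTER_CUBIC))
im=cv2.imread('pics/w20.png')
cv2.imwrite('pics/w20e.png',cv2.resize(im[160:230,225:315][::-1,::-1],None,fx=8,fy=8,interpolation=cv2.INTER_CUBIC))"
```

```text
die [240.06 143.85] [312.76 143.96] base [150.63  78.33] [403.67  78.05]
0.015 rim [276.19 167.52] cross [157.57 209.28] [150.82 247.22]
0.016 rim [276.18 168.43] cross [157.39 210.28] [150.62 248.34]
0.017 rim [276.18 169.34] cross [157.22 211.29] [150.42 249.45]
0.018 rim [276.17 170.26] cross [157.04 212.29] [150.22 250.57]
```

View pics/w20e.png

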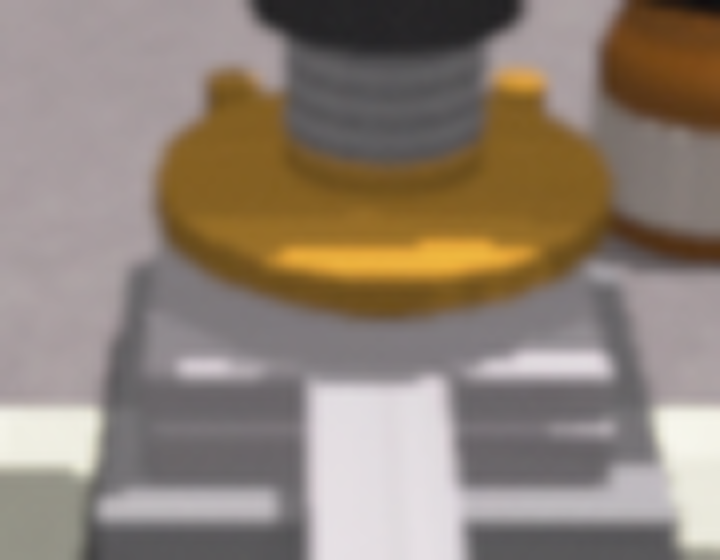

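View pics/w3e.png

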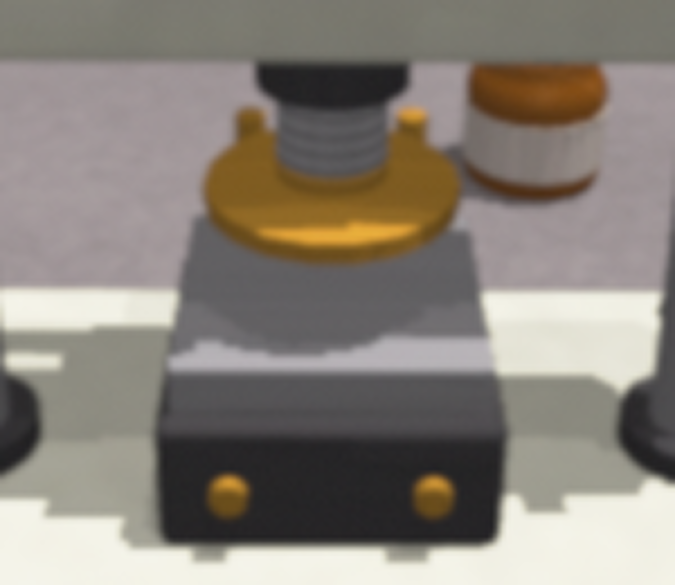

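```bash
python3 -m handwheel '[[0.085,[-0.0054,-0.009,0.0145],[0,0,0]],[0.085,[0,0,0],[0,0,0]],[0.085,[0,0,0],[0,0,0]]]'; python3 -c "
from h import *
st();o=ctrl.get_obs()
import json
o3=json.load(open('o3.json'));plan(o3['tool_pos'],Rt=R.from_rotvec(o3['tool_rot']).as_matrix())"
```

```text
t: 20.53
tool_pos: [0.4757, 0.0416, 0.2069]
tool_rot: [-0.003, 0.682, -0.011]
contact_force: [0.4, 0.1, -0.3]
opening: 0.0854
t 20.53 p [0.4757 0.0416 0.2069] err deg [  0.33 -50.9   -0.54] F [ 0.37  0.14 -0.29] M [ 0.02  0.31 -0.04] op 0.0854
tool shift [-0.2  0.4  1.2] turn deg [-0.11 -0.66 -0.09]
```

```bash
python3 -c "
from h import *
o=snap('wrist','w21');im=cv2.imread('pics/w21.png')
import json;json.dump({k:np.array(v).tolist() for k,v in o.items()},open('o21.json','w'))
a=cv2.imread('pics/w3.png')
f=lambda i:cv2.resize(i[95:225,215:335][::-1,::-1],None,fx=4,fy=4.2,interpolation=cv2.INTER_CUBIC)
c=np.hstack([f(a)[:,:390],f(im)[:,:390]]) if 0 else np.hstack([f(a)[:,60:450],f(im)[:,60:450]])
cv2.imwrite('pics/cmp.png',c);print(c.shape)
# register using base plate front edge & crosshead: template match patches
g=lambda i:cv2.cvtColor(i,cv2.COLOR_BGR2GRAY).astype(np.float32)
A,B=g(a),g(im)
def m(n,x0,y0,x1,y1):
    T=A[y0:y1,x0:x1];S=B[y0-10:y1+10,x0-10:x1+10];r=cv2.matchTemplate(S,T,cv2.TM_CCOEFF_NORMED)
    y,x=np.unravel_index(r.argmax(),r.shape)
    py=(r[y+1,x]-r[y-1,x])/(2*(2*r[y,x]-r[y+1,x]-r[y-1,x]));px=(r[y,x+1]-r[y,x-1])/(2*(2*r[y,x]-r[y,x+1]-r[y,x-1]))
    print(n,'dx',round(x-10+px,2),'dy',round(y-10+py,2),r.max().round(3))
m('baseL',148,66,200,100);m('baseR',360,66,410,100);m('crossL',148,208,200,262);m('crossR',355,208,408,262)
m('bush',258,203,296,219);m('foot',242,168,312,206);m('footL',242,175,262,205);m('footR',292,175,312,205);m('screws',240,108,316,132);m('housing',232,250,320,262)
"
```

```text
(546, 780, 3)
baseL dx 0.77 dy 0.04 0.999
baseR dx -0.4 dy -0.36 0.994
crossL dx 0.56 dy -0.77 0.992
crossR dx 0.35 dy -1.21 0.992
bush dx 0.4 dy -0.69 0.983
foot dx 0.41 dy 1.09 0.922
footL dx 0.58 dy 0.71 0.949
footR dx 0.29 dy 0.98 0.979
screws dx 1.16 dy -2.09 0.2
housing dx 0.54 dy -1.07 0.995
```

View pics/cmp.png

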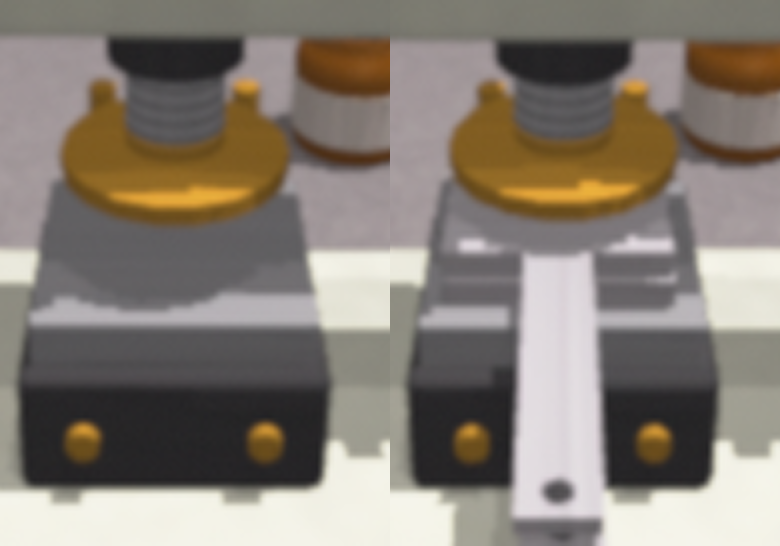

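```bash
python3 - <<'E'
from h import *
import json
A=json.load(open('o3.json'));B=json.load(open('o21.json'))
P={'base':(-.07,0,.025),'cross':(-.023,0,.138+.015),'bush':(-.01,0,.108+.015),'foot':(-.01,0,.085+.015),'foot+1.5':(-.01,0,.0865+.015)}
for n,p in P.items():
    q=np.array(p)+[.596,.0405,0]; print(n,(proj('wrist',q,B)-proj('wrist',np.array(P['foot'])+[.596,.0405,0] if n=='foot+1.5' else q,A)).round(2))
a=cv2.imread('pics/w3.png').astype(float);b=cv2.imread('pics/w21.png').astype(float)
for n,i in (('w3',a),('w21',b)):
    # foot hub: brassness b-r along column mean 270..282 (bush->spring->hub->rim)
    s=(i[:,:,2]-i[:,:,0])[:,268:285].mean(1); print(n,[(r,int(s[r])) for r in range(165,215)])
E
```

```text
base [[-0.05  3.7 ]]
cross [[0.31 2.78]]
bush [[0.21 2.87]]
foot [[0.14 2.95]]
foot+1.5 [[0.13 4.27]]
w3 [(165, 0), (166, 0), (167, 0), (168, 0), (169, 1), (170, 12), (171, 40), (172, 68), (173, 78), (174, 88), (175, 121), (176, 159), (177, 169), (178, 165), (179, 142), (180, 120), (181, 109), (182, 106), (183, 105), (184, 100), (185, 94), (186, 87), (187, 79), (188, 76), (189, 71), (190, 49), (191, 18), (192, 3), (193, 0), (194, 0), (195, 0), (196, 0), (197, 0), (198, 0), (199, 0), (200, 0), (201, 0), (202, 0), (203, 0), (204, 0), (205, 0), (206, 0), (207, 0), (208, 0), (209, 0), (210, 0), (211, 0), (212, 0), (213, 0), (214, 0)]
w21 [(165, 1), (166, 1), (167, 1), (168, 1), (169, 1), (170, 2), (171, 10), (172, 33), (173, 62), (174, 77), (175, 85), (176, 113), (177, 152), (178, 168), (179, 164), (180, 139), (181, 124), (182, 113), (183, 108), (184, 106), (185, 101), (186, 95), (187, 90), (188, 81), (189, 78), (190, 74), (191, 55), (192, 22), (193, 4), (194, 0), (195, 0), (196, 0), (197, 0), (198, 0), (199, 0), (200, 0), (201, 0), (202, 0), (203, 0), (204, 0), (205, 0), (206, 0), (207, 0), (208, 0), (209, 0), (210, 0), (211, 0), (212, 0), (213, 0), (214, 2)]
```

```bash
python3 -m handwheel '[[0,[-0.015,0.02,0.01],[0,7,0]],[0,[-0.015,0.02,0.01],[0,7,0]],[0,[-0.015,0.02,0.005],[0,7,0]],[0,[-0.015,0.02,0],[0,7,0]],[0,[-0.015,0.02,0],[0,7,0]],[0,[-0.02,0.02,0],[0,7,0]],[0,[-0.02,0.02,0],[0,7,0]],[0,[-0.02,0.01,0],[0,2,0]],[0,[0,0,0],[0,0,0]]]' 40; python3 -c "
from h import *
st();plan([.632,.2,.33])
from h import *
rs=[]
for c in ['top','scene']:
  ctrl.get_image(c)
  r=ctrl.tip_of('lever_ball',c)[0]; print(r); rs.append(ray(c,r['centre'][1],r['centre'][0]))
print(tri(rs), proj('top',[.632,.199,.284]),proj('scene',[.632,.199,.284]))
"
```

```text
t: 21.33
tool_pos: [0.4428, 0.1952, 0.344]
tool_rot: [0.001, 1.571, -0.008]
contact_force: [0.0, -0.3, -0.1]
opening: -0.0002
t 21.33 p [0.4428 0.1952 0.344 ] err deg [ 0.33  0.02 -0.27] F [ 0.05 -0.26 -0.09] M [-0.02 -0.02  0.02] op -0.0002
tool shift [ 13.9   5.9 189.2] turn deg [-0.33 -0.02  0.27]
{'centre': [152.8, 166.1], 'score': 0.74}
{'centre': [235.7, 377.9], 'score': 0.62}
[0.62817316 0.19969056 0.28404933] [[167.46698212 151.31444737]] [[378.42045516 236.73184056]]
```

```bash
python3 -m handwheel '[[0,[0,0.001,0.04],[0,0,0]],[0,[0,0.001,0.04],[0,0,0]],[0,[0,0.001,0.04],[0,0,0]],[0,[0,0.001,0.04],[0,0,0]],[0,[0,0.001,0.028],[0,0,0]],[0,[0.01,0,0],[0,0,0]],[0,[0.01,0,0],[0,0,0]],[0,[0,0,0],[0,0,0]]]' 40; python3 -c "
from h import *
st();snap('wrist','w22');snap('scene','s22',(280,180,420,285),5)"
```

```text
t: 22.2
tool_pos: [0.6263, 0.1958, 0.3158]
tool_rot: [0.001, 1.581, -0.012]
contact_force: [0.5, -0.7, -0.8]
opening: -0.0001
t 22.2 p [0.6263 0.1958 0.3158] err deg [ 0.47  0.56 -0.41] F [ 0.54 -0.69 -0.78] M [0.   0.05 0.05] op -0.0001
```

View pics/s22.png

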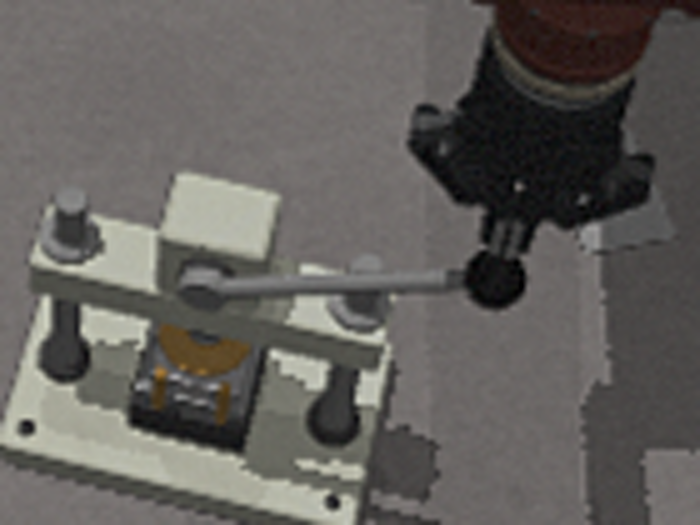

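View pics/w22.png

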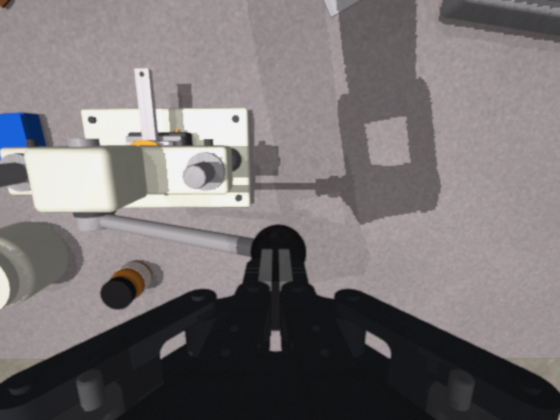

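```bash
python3 -c "
from h import *
print(atz('wrist',278,251,.284))
print(proj('wrist',ctrl.get_obs()['tool_pos']),proj('wrist',[.632,.199,.284]))"
```

```text
[0.63270779 0.19717779 0.284     ]
[[276.39506448 265.71746753]] [[280.85655777 249.94576154]]
```

```bash
python3 -m handwheel '[[0,[0.006,0.003,0.006],[0,0,0]],[0,[0.01,0.001,0],[0,0,0]],[0,[0.01,0.003,0],[0,0,0]],[0,[0.01,0.003,0],[0,0,0]],[0,[0.01,0.003,0],[0,0,0]],[0,[0.01,0.003,0],[0,0,0]]]' 40; python3 -c "
from h import *
st()"; python3 -m handwheel '[[0,[0.01,0.002,0],[0,0,0]],[0,[0.01,0.001,0],[0,0,0]],[0,[0.01,0.001,0],[0,0,0]],[0,[0.01,0,0],[0,0,0]]]'; python3 -c "
from h import *
st();snap('scene','s23',(280,180,420,285),5)"
```

```text
t: 22.8
tool_pos: [0.6343, 0.2129, 0.263]
tool_rot: [0.001, 1.574, -0.01]
contact_force: [0.2, 1.5, 2.8]
opening: 0.0001
t 22.8 p [0.6343 0.2129 0.263 ] err deg [ 0.4   0.19 -0.31] F [0.21 1.52 2.77] M [ 0.25  0.01 -0.03] op 0.0001
t: 23.13
tool_pos: [0.6343, 0.216, 0.2226]
tool_rot: [0.001, 1.575, -0.011]
contact_force: [0.3, 2.1, 2.1]
opening: -0.0004
t 23.13 p [0.6343 0.216  0.2226] err deg [ 0.43  0.22 -0.35] F [0.3  2.07 2.07] M [ 0.27  0.01 -0.03] op -0.0004
```

View pics/s23.png

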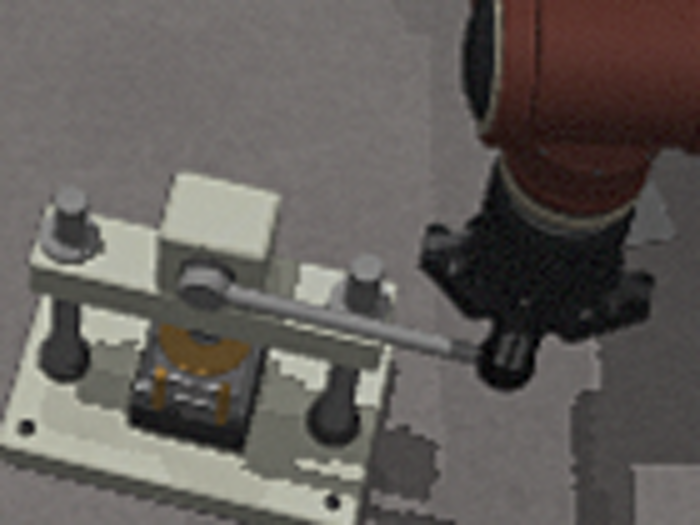

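Contact at 2–3 N, going down. Continue to the stop.

```bash
python3 -m handwheel '[[0,[0.007,0,0],[0,0,0]],[0,[0.004,0,0],[0,0,0]],[0,[0,0,0],[0,0,0]]]'|grep -E "pos|force"; for i in 1 2 3; do python3 -m handwheel '[[0,[0.002,0,0],[0,0,0]],[0,[0,0,0],[0,0,0]]]'|grep -E "pos|force"; done
```

```text
tool_pos: [0.634, 0.2155, 0.2117]
contact_force: [-0.3, 0.4, -0.7]
tool_pos: [0.6345, 0.2155, 0.211]
contact_force: [-0.7, -0.4, 0.2]
tool_pos: [0.6346, 0.2157, 0.2092]
contact_force: [0.7, -1.2, 1.4]
tool_pos: [0.6348, 0.2157, 0.2089]
contact_force: [-1.7, -1.5, 5.7]
```

```bash
python3 -m handwheel '[[0,[0.002,0,0],[0,0,0]],[0,[0.001,0,0],[0,0,0]],[0,[0,0,0],[0,0,0]]]'|grep -E "pos|force"; python3 -m handwheel '[[0,[-0.008,0,0],[0,0,0]],[0,[-0.02,0,0],[0,0,0]],[0,[-0.03,0,0],[0,0,0]],[0,[-0.03,0.02,0],[0,0,0]],[0,[-0.03,0.02,0],[0,0,0]],[0,[0,0,0],[0,0,0]]]'; python3 -c "
from h import *
st();snap('scene','s24',(280,190,420,295),5);snap('wrist','w24');snap('top','t24',(150,130,290,230),5)
for c in ('scene','top'):
  print(c,[r['centre'] for r in ctrl.tip_of('lever_ball',c)[:1]],proj(c,[.632,.2146,.192]))"
```

```text
tool_pos: [0.6349, 0.2157, 0.2086]
contact_force: [-6.1, -1.8, 14.9]
t: 24.68
tool_pos: [0.637, 0.26, 0.3305]
tool_rot: [0.003, 1.562, -0.004]
contact_force: [0.0, 0.1, 1.1]
opening: 0.0002
t 24.68 p [0.637  0.26   0.3305] err deg [ 0.28 -0.5  -0.03] F [0.02 0.12 1.11] M [-0.05 -0.04  0.03] op 0.0002
scene [[251.8, 379.0]] [[378.78928735 254.71790695]]
top [[164.5, 167.1]] [[170.52787673 161.24058267]]
```

View pics/s24.png

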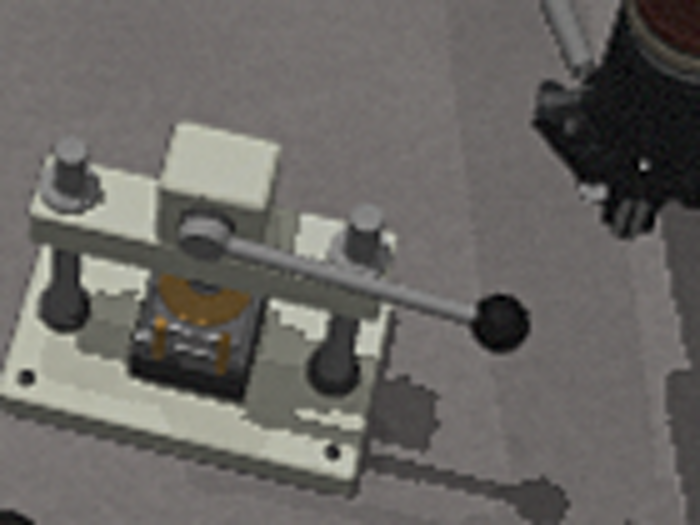

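View pics/w24.png

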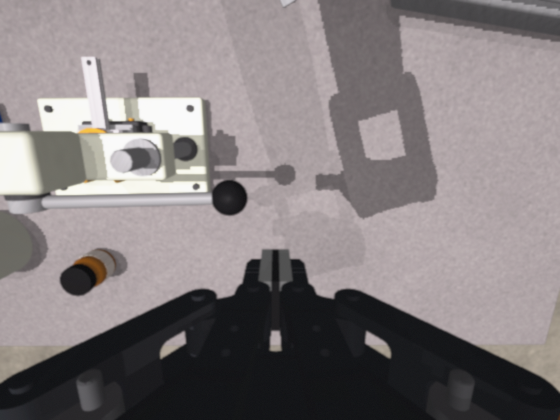

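```bash
python3 -c "
from h import *
snap('top','t25',(150,110,420,300),2.8)
st()"
```

```text
t 24.98 p [0.6344 0.2558 0.3192] err deg [ 0.47  0.39 -0.4 ] F [-0.34 -0.23 -0.9 ] M [ 0.02 -0.03 -0.02] op -0.0001
```

View pics/t25.png

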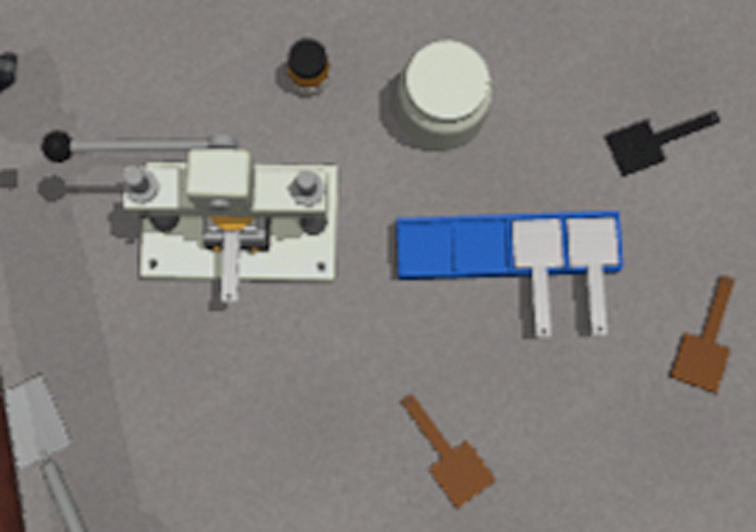

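Two plates are square on the die, the two spares lie in the rack, and the lever is down. The tub, jar and spatula are untouched and the arm is clear.

```bash
python3 -c "
from h import *
print(ctrl.finish_job())"
```

```text
the job is handed in; nothing more can be done
None
```

I slid two plates under the foot, each up to the stop pins and square on the one below, until it sat snug. I then let go, pushed the lever down to its stop, backed the arm off and handed in at about 25 s.

**Snug foot:** Wrist pictures from nearly the same pose show the foot about 1.5 to 2 mm higher, relative to the bush, after the second plate went in. A later picture puts the foot's underside at about 16 mm above the die, the height of the two-plate stack.

**Lever:** The ball stopped where the fully down position predicts, and the force rose to about 15 N with no further travel.

**Other items:** The two spare plates are in the rack. The tub, jar and spatula look untouched in the last top picture.

**Disagreement:** The first absolute measurement of the gap read 16 to 17.7 mm, which would have called for three plates. Its own residuals disagreed with each other, so I went by the direct before-and-after comparison. That implies a gap of about 14 to 14.5 mm, so two plates. I did not take another close look at the foot after the lever was down.

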